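Lock the drug box with its bent pin

TASK

Lock the controlled-drug box: pick up the bent steel pin by its grip, thread its curved end through the eye on top of the lid by swinging it round along its own arc, and push on until you feel the pin's stop collar bear on the eye with a firm push of about 10 N. Never force it: the eye must not feel more than 20 N. Leave the pin standing on the lid with its collar against the eye, and do not disturb the other things on the worktop.

Things in the scene. Friction and masses are not known exactly. Their poses are not given: they have to be found in the camera images.
- lockbox: grey steel lock box bolted to the worktop, 150 (x) x 170 (y) x 62 mm high, closed flat lid on top at 62 mm; it never moves in an episode, its place and yaw differ between episodes. Origin at the centre of its underside; z up; its -x side faces the robot at yaw 0.
- eye: closed round steel eye on a rigid post (10 mm thick) on the box lid: 6 mm wire, clear hole 10 mm (1 mm play all round the bar), outside 22 mm, top 50 mm above the lid. Origin at the centre of the hole; axes parallel to the box's.
- eye_centre (a point): centre of the eye's hole, 38 mm above the lid top, 35 mm along box +x from the box's centre. Axes are the box's: the hole's axis is y. The pin goes in from the +y side and its tip comes out on the -y side; the centre of the pin's arc then lies 45 mm from the hole's centre towards -x, at the same height, and the pin turns clockwise seen from above. With the pin's foot on the lid the bar is level with the hole.
- pin: bent steel pin, about 0.14 kg, standing on a foot 40 (x) x 34 (y) x 8 mm with an upright grip. An 8 mm round bar, its axis 38 mm above the foot's underside, runs level from the grip clockwise along an arc of radius 45 mm centred at x=-34.5, y=-28.9 mm in the pin's frame. Seen from there, from the pin's x axis: grip at +40 deg, stop collar about 0, tip -75 deg. Origin: centre of the foot's underside; z up.
- pin_grip (a point): centre of the pin's upright grip, 38 mm above the foot's underside, level with the bar. The grip is 26 mm (x, the way to pinch it) by 22 mm (y), its top 58 mm above the underside. Pinched along x the fingers stay clear of the bar, the collar and the eye. Axes are the pin's; once home they lie nearly parallel to the box's.
- pin_tip (a point): very end of the pin's tapered tip (rounded, about 5 mm thick, full 8 mm from 8 mm behind it). The stop collar, a disc of 20 mm diameter, 4 mm thick, is clamped on the bar between grip and tip; its leading face is anywhere from 69 to 81 deg (54 to 64 mm of arc) behind the tip, different each time and not measured: find it by feel. Home, that face is 3 mm from the hole's centre, hard on the wire.
- cup_centre (a point): centre of a yellow-lidded specimen cup, 64 mm wide, 74 mm high, standing loose; leave alone.
- timer_centre (a point): centre of a bench timer, 64 x 68 x 21 mm, loose; leave alone.
- tweezers_centre (a point): centre of steel forceps lying along y, 128 x 16 x 10 mm, loose; leave alone.
- pen_centre (a point): centre of a marker pen lying along y, 132 x 11 x 13 mm, loose; leave alone.
- notebook_centre (a point): centre of a blue notebook, 210 x 152 x 14 mm, loose; leave alone.

How it is judged (in metres and radians):
On the way, in this order (a step that is already met when the one before it is completed fails the run):
1. the pin's tip is in the eye (y of pin_tip in the frame of eye_centre between -0.025 and -0.003 m and x of pin_tip in the frame of eye_centre between -0.007 and 0.007 m and z of pin_tip in the frame of eye_centre between -0.007 and 0.007 m), for 0.05 s.
2. the pin is threaded up to its collar and the collar is pressed on the eye with more than 5 N (y of collar_c0 in the frame of eye_centre between 0.002 and 0.0075 m and x of collar_c0 in the frame of eye_centre between -0.005 and 0.005 m and z of collar_c0 in the frame of eye_centre between -0.005 and 0.005 m and y of pin_tip in the frame of eye_centre below -0.03 m and contact force between collar_c0 and eye above 5 N), for 0.2 s.
At the end, for the whole second after the job is handed in: The pin is through the eye with the collar's leading face at most 2.5 mm from the eye's wire, centred in the hole within 5 mm, the tip at least 30 mm out on the far (-y) side; the pin stands upright (within 0.1 rad) on its foot on the lid, released and at rest (y of collar_c0 in the frame of eye_centre between 0.002 and 0.0075 m and x of collar_c0 in the frame of eye_centre between -0.005 and 0.005 m and z of collar_c0 in the frame of eye_centre between -0.005 and 0.005 m and y of pin_tip in the frame of eye_centre below -0.03 m and angle between pin's own z axis and vertical below 0.1 rad and z of pin in the frame of lockbox between 0.058 and 0.066 m and linear speed of pin below 0.01 m/s); the robot touches nothing.
It fails at once if the pin loads the eye with more than 20 N (contact force between pin and eye above 20 N).
It fails at once if a bystander (cup, timer, forceps, marker or notebook) is pushed more than 15 mm (distance of any of cup_centre, timer_centre, tweezers_centre, pen_centre, notebook_centre from where it was at the start of the episode above 0.015 m).
It also fails if it takes over 61 s, if anything falls off the work surface, if the arm or the gripper's body presses on something with over 40 N, if the wrist force passes 120 N, or if a joint passes its speed limit or range.

ROBOT

A 6-joint arm with a two-finger parallel gripper is mounted at the origin on a cart in front of the work surface, level with it; the furniture and walls round the work are solid. World frame = base frame: x ahead of the robot, y to its left, z up, the work surface at z = 0. Lengths are in m, angles in degrees, forces in N, time in s.
With the tool pointing down it reaches from about 0.4 to 0.825 m from the base axis. Payload 7 kg.
Tool frame: the origin (TCP) lies midway between the tips of the shut fingers; the grasp point (between the pads) lies 19 mm behind it; z points along the fingers, y is the direction in which the jaws open and shut (so a half turn about z gives the same grasp; the last joint's range is limited). The gripper opens to 88 mm and grips with 3 to 60 N. Pads are 19 mm wide; open, the fingers measure 130 mm over their backs; the gripper's body (78 mm by 193 mm) begins 47 mm behind the grasp point.
Start: joints at [-60.269, 20.546, 0.682, 0, -70.136, -16.507], TCP at [0.154, -0.657, 0.227] pointing down, gripper open.
Joint ranges: [-176.03, 176.03], [-82.01, 121.73], [-58.28, 71.71], [-173.87, 95.51], [-174.79, -0.11], [-173.66, 173.66]. Speed limits (degrees/s): [136.94, 136.94, 172.46, 180, 180, 180].

INTERFACE

Orientations are given as [roll, pitch, yaw] about the fixed x, y, z axes, in that order (R = Rz(yaw) Ry(pitch) Rx(roll)).
In Python, from plant import sensors, cams, job gives the robot as it stands.
- The arm moves only by the tool move_arm, never from a script. Its argument "commands" is a list of rows, each a list of 7 numbers: the finger opening in cm, from 0 to 8.76, then the shift along the tool's x, y, z in cm, then the turn, a rotation vector about the tool's x, y, z in rad. In form: [[hand, x, y, z, wx, wy, wz], ...]. A call has exactly 8 rows; each row is the pose to reach, as a shift and turn from the pose commanded when the call began, along the tool's axes at that moment; what a row does not reach only later rows make up. A row lasts 1/8 s, in which the tool goes at most 62.5 mm and 10.7 degrees, less where a joint would pass 70% of its speed; a pose out of reach is approached as far as the arm can. A call with a gripper value outside its range is refused whole. The fingers move at their own pace and stop on an object; the grip force is fixed at half the most. Time passes only in rows, so rows that repeat a pose let the fingers close, or fill a call up. It gives the time, the measured TCP pose, the force and the opening at its end, in the units of the state.
- sensors.get_obs(): the state, without advancing time (a new reading comes with each control period).
- cams.snapshot(name): name is "scene" or "top"; returns a dict with "frame" (384x512x3 uint8, red, green, blue), "camera_matrix" (3x3 intrinsics, pixels), "dist_coeffs" ([k1, k2, p1, p2, k3] as OpenCV has them; the pictures are not rectified), "R" (3x3) and "t" (3): a world point X has camera coordinates R X + t. Camera axes: x right, y down, z forward; pixel columns grow to the right and rows downward; lengths in m; the calibration is good to about 2 mm. A picture is of the moment at which its call begins. There is no depth.
- job.close_job(): hands the job in, once; it reports no verdict.
The state is a dict: "clock": time; "joint_pos": joint angles; "qvel": joint speeds; "tau": joint torques, N m; "tool_pos": TCP position; "orientation": TCP orientation; "force": force on the tool from outside, world axes, zero at the start; "moment": the same for the moment, N m; "opening": finger opening in m.
Only numpy, scipy, OpenCV 4.12 (cv2) and the standard library are available. Lean on these libraries where they do the work, as an engineer would, in place of code of your own. Each camera call takes 0.05 s, during which the arm holds its last target.

## Working session

There is one attempt and no reset: what is moved stays moved. The work goes in short steps, Python scripts to look and compute and a tool call to move; the robot and the scene stay as the last step left them, time stands still between calls to the robot, and variables do not carry over. Pictures are saved under pics/ and viewed, and the job is handed in when it is done.

Besides the shell and the picture viewer there is one more tool, called after "Request:" as name(argument=value, ...) on one line, values as JSON. move_arm: Moves the arm, as the interface text tells. Its arguments: {"type":"object","properties":{"commands":{"type":"array"}},"required":["commands"]}

```bash
ls; mkdir -p pics
python3 - <<'E'
from plant import sensors,cams
import cv2,numpy as np,pickle
print(sensors.get_obs())
for n in("scene","top"):
    s=cams.snapshot(n); pickle.dump(s,open(f"{n}0.pkl","wb"))
    cv2.imwrite(f"pics/{n}0.png",cv2.resize(s["frame"][:,:,::-1],(800,600),interpolation=cv2.INTER_CUBIC))
    print(n,s["camera_matrix"],s["dist_coeffs"],s["R"],s["t"],-s["R"].T@s["t"])
E
```

```text
pics
{'clock': 0.0, 'joint_pos': array([-6.02712066e+01,  2.05921038e+01,  6.33497022e-01, -1.85274628e-02,
       -7.01365596e+01, -1.65058397e+01]), 'qvel': array([ 0.10046508, -0.05214087,  0.03294892,  0.0694473 , -0.10656673,
        0.00864083]), 'tau': array([ 7.72927215e-04, -5.82726574e+01,  2.93059230e+01,  6.99738085e+00,
        6.92600326e-03, -1.44515402e-04]), 'tool_pos': array([ 0.15423808, -0.65663613,  0.22561806]), 'orientation': array([ 1.79903807e+02, -1.03412464e-02, -1.66783347e+02]), 'force': array([ 0.49203549, -0.65986843,  0.29009533]), 'moment': array([-0.03620797, -0.0312838 , -0.01108856]), 'opening': 0.08785526213412927}
scene [[423.988194     0.         261.43069632]
 [  0.         423.988194   189.72268423]
 [  0.           0.           1.        ]] [-0.05753038  0.          0.          0.          0.        ] [[-0.58503882 -0.81068991  0.02261518]
 [-0.50630402  0.34330915 -0.7910721 ]
 [ 0.63355017 -0.47425804 -0.61130474]] [0.27875917 0.33034072 1.17802032] [-0.41599721  0.67126387  0.97514855]
top [[496.83682065   0.         250.84792322]
 [  0.         496.83682065 192.05466062]
 [  0.           0.           1.        ]] [-0.10675533  0.          0.          0.          0.        ] [[-0.01428132 -0.99982594  0.01200548]
 [-0.99776809  0.0134666  -0.06540258]
 [ 0.06522953 -0.01291272 -0.99778674]] [-0.00780852  0.51211871  1.59121264] [0.40707014 0.00584324 1.6212785 ]
```

View pics/scene0.png

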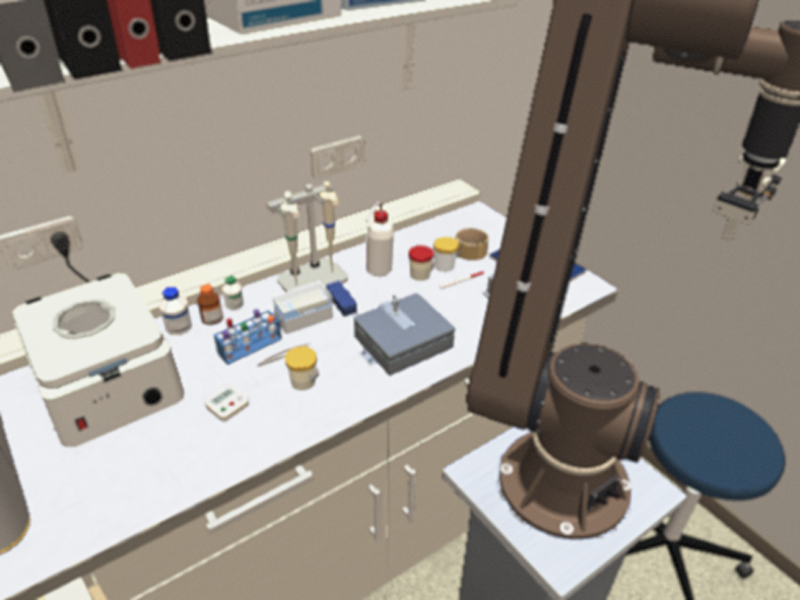

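View pics/top0.png

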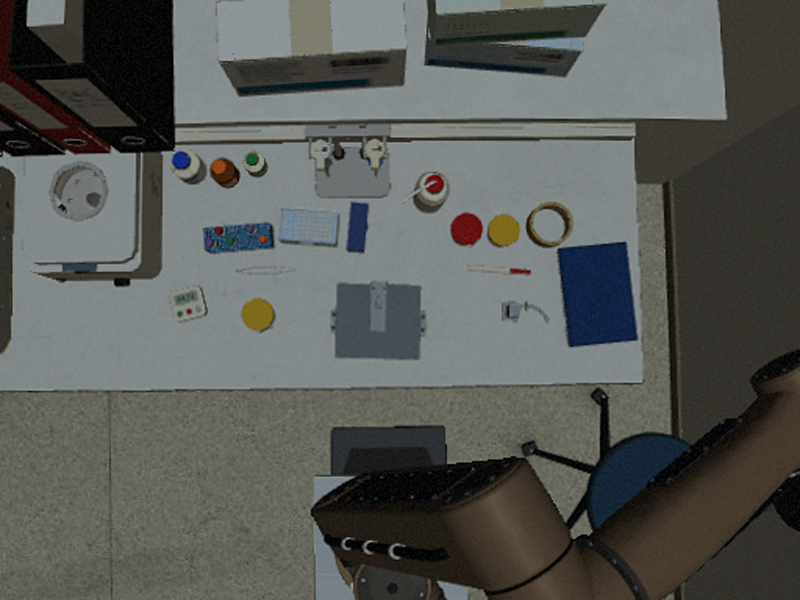

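The top view shows the lock box near (378,320) with its eye at about (378,287). The pin's grip is at about (511,310), with its bar running right to about (548,322). The arm hides the pin in the scene view. I'll zoom in on both.

Run:
```python
import cv2,pickle
s=pickle.load(open("top0.pkl","rb"))["frame"][:,:,::-1]
a=s[175:235,310:370]; b=s[175:235,205:275]
cv2.imwrite("pics/z_pin.png",cv2.resize(a,None,fx=10,fy=10,interpolation=cv2.INTER_CUBIC))
cv2.imwrite("pics/z_box.png",cv2.resize(b,None,fx=10,fy=10,interpolation=cv2.INTER_CUBIC))
s=pickle.load(open("scene0.pkl","rb"))["frame"][:,:,::-1]
cv2.imwrite("pics/z_box2.png",cv2.resize(s[175:245,220:300],None,fx=8,fy=8,interpolation=cv2.INTER_CUBIC))
```

```text
(no output)
```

View pics/z_pin.png

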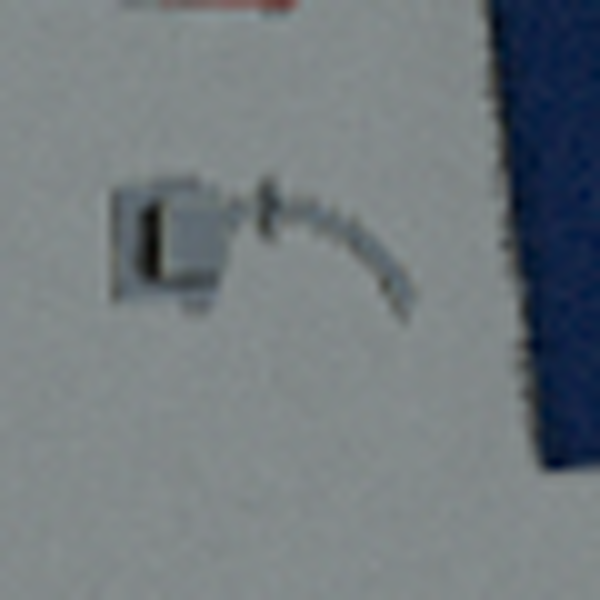

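View pics/z_box.png

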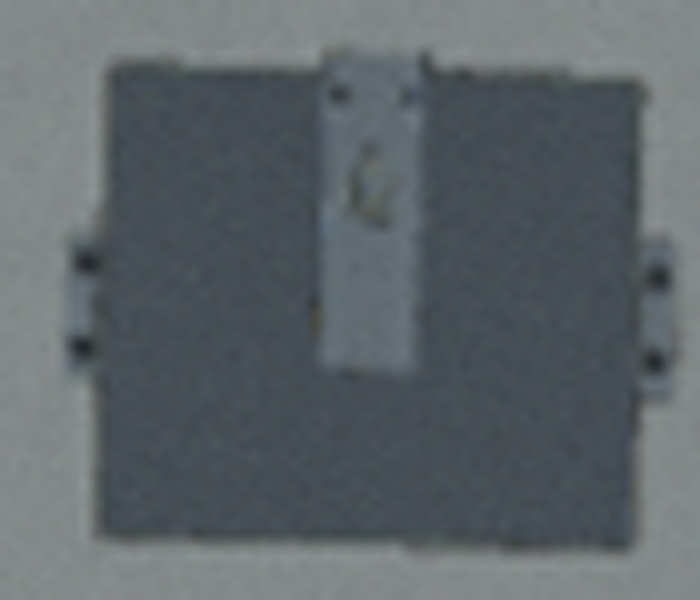

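View pics/z_box2.png

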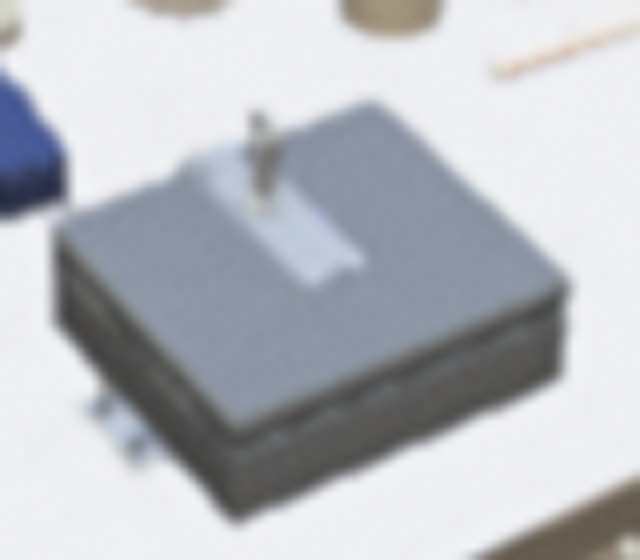

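Zoomed in, the box lid corners in the full frame are near (215.5,181.5), (269,183), (268.5,229.5) and (215,229). The eye is around (242,194). The pin's grip top is near (329.5,198.5), the collar near (336.5,196) and the tip near (350.5,206). The yaw of both is small. Next I'll measure them by casting rays.

```bash
cat > h.py <<'E'
import cv2,numpy as np,pickle
def rays(s,px):
    px=np.asarray(px,float).reshape(-1,1,2)
    n=cv2.undistortPoints(px,s["camera_matrix"],s["dist_coeffs"]).reshape(-1,2)
    d=np.c_[n,np.ones(len(n))]@s["R"]; return -s["R"].T@s["t"],d
def plane(s,px,z):
    c,d=rays(s,px); return c+d*((z-c[2])/d[:,2])[:,None]
def proj(s,X):
    return cv2.projectPoints(np.asarray(X,float).reshape(-1,3),cv2.Rodrigues(s["R"])[0],s["t"],s["camera_matrix"],s["dist_coeffs"])[0].reshape(-1,2)
def tri(s1,p1,s2,p2):
    c1,d1=rays(s1,[p1]);c2,d2=rays(s2,[p2]);d1=d1[0]/np.linalg.norm(d1);d2=d2[0]/np.linalg.norm(d2)
    A=np.c_[d1,-d2];t=np.linalg.lstsq(A,c2-c1,rcond=None)[0]
    a=c1+t[0]*d1;b=c2+t[1]*d2;return (a+b)/2,np.linalg.norm(a-b)
def load(n): return pickle.load(open(n+".pkl","rb"))
E
python3 - <<'E'
from h import *
s=load("top0");f=s["frame"]
g=cv2.cvtColor(f,cv2.COLOR_RGB2GRAY)
roi=g[175:240,205:280]
print(np.median(roi),roi.min())
m=np.zeros_like(g);m[175:240,205:280]=(roi<105).astype(np.uint8)
print(g[205,205:280]); print(g[175:240,230])
E
```

```text
102.0 42
[137 134 135 137 137 136 125 112 105  76  70  77  81  81  79  80  81  78
  79  76  75  75  78  73  74  76  74  77  79  81  74  63  96 107 105 105
 104 104 104 106 111  94  78  72  75  78  77  79  76  76  78  77  80  77
  78  76  77  79  77  74  77  75  76  71 100 102 108 115 128 131 133 135
 136 137 138]
[134 137 135 135 134 136 114  73  71  75  76  76  74  74  78  75  77  74
  77  75  74  78  76  76  74  77  77  74  76  73  76  76  74  74  78  80
  76  76  80  77  78  75  77  77  74  82  78  74  73  77  78  77  76  77
 114 136 137 135 133 134 137 137 138 133 133]
```

```bash
cat >> h.py <<'E'
def cross(v,lo,hi,level):  # first crossing going along v from outside
    for i in range(lo,hi):
        if (v[i]-level)*(v[i+1]-level)<=0 and v[i]!=v[i+1]: return i+(v[i]-level)/(v[i]-v[i+1])
def lock(s,z=0.062):
    g=cv2.cvtColor(s["frame"],cv2.COLOR_RGB2GRAY).astype(float)
    L=105; E={}
    rows=list(range(184,197))+list(range(217,227))
    l=[(cross(g[r],205,235,L),r) for r in rows]
    rr=[(511-cross(g[r][::-1],511-285,511-255,L),r) for r in rows]
    cols=list(range(218,235))+list(range(251,267))
    t=[(c,cross(g[:,c],172,200,L)) for c in cols]
    b=[(c,383-cross(g[::-1,c],383-240,383-215,L)) for c in range(218,267)]
    out={}
    for k,p in dict(l=l,r=rr,t=t,b=b).items():
        P=plane(s,p,z)[:,:2]; vx,vy,x0,y0=cv2.fitLine(P.astype(np.float32),cv2.DIST_HUBER,0,1e-4,1e-4).ravel()
        out[k]=(np.array([vx,vy]),np.array([x0,y0]))
    return out
E
python3 - <<'E'
from h import *
s=load("top0")
o=lock(s)
for k,(v,p) in o.items(): print(k,np.degrees(np.arctan2(v[1],v[0])),p)
def X(a,b):
    A=np.c_[o[a][0],-o[b][0]];t=np.linalg.solve(A,o[b][1]-o[a][1]);return o[a][1]+t[0]*o[a][0]
c=[X(a,b) for a,b in("lt","rt","rb","lb")] if 0 else [X("l","t"),X("r","t"),X("r","b"),X("l","b")]
print(np.round(c,4),np.mean(c,0)); c=np.array(c)
for i in range(4): print(np.linalg.norm(c[i]-c[i-1]))
E
```

```text
l -2.1852899 [0.4740119  0.10011803]
r -1.6177722 [ 0.47230613 -0.0693296 ]
t 88.29983 [0.5424338 0.0023393]
b 87.613846 [0.3928751  0.01189492]
[[ 0.5453  0.0974]
 [ 0.5402 -0.0712]
 [ 0.3896 -0.067 ]
 [ 0.3967  0.1031]] [0.46794182 0.01555667]
0.1486892
0.16872224
0.15072179
0.17021012
```

Box centre is (0.468, 0.0156) with yaw about -1.9°, and the sides come out 149–151 by 169–170 mm, which matches the given size. Now the eye from two views, and the pin.

Run:
```python
from h import *
s=load("top0");q=load("scene0")
yaw=np.radians(-1.93);c=np.array([.46794,.01556])
ex=np.array([np.cos(yaw),np.sin(yaw)])
e=c+.035*ex;print("eye",e)
print("proj eye ctr,top in top",proj(s,[[*e,.1],[*e,.112],[*(e+.011*ex),.1],[*(e-.011*ex),.1]]))
print("proj in scene",proj(q,[[*e,.1],[*e,.112],[*e,.062]]))
# eye pixels
f=s["frame"];print(f[186:202,236:248].astype(int).sum(2))
# lid corners in scene
cs=[c+a*ex+b*np.array([-ex[1],ex[0]]) for a,b in((.075,.085),(.075,-.085),(-.075,-.085),(-.075,.085))]
p=proj(q,[[*k,.062] for k in cs]);print(p)
im=q["frame"][:,:,::-1].copy();im=cv2.resize(im[175:245,220:300],None,fx=8,fy=8,interpolation=cv2.INTER_CUBIC)
pp=proj(q,[[*k,.062] for k in cs]+[[*e,.062],[*e,.1],[*e,.112]])
for u in pp: 
    x=((u-[220,175])+.5)*8-.5;cv2.circle(im,tuple(int(v) for v in x.round()),3,(0,0,255),1)
cv2.imwrite("pics/z3.png",im)
```

```text
eye [0.50292015 0.01438125]
proj eye ctr,top in top [[241.66523028 193.35026903]
 [241.63985161 193.10265948]
 [241.73911647 189.77392486]
 [241.59137652 196.92995553]]
proj in scene [[254.05148057 190.179767  ]
 [254.09435885 187.35047866]
 [253.91880159 198.95032519]]
[[231 297 331 322 322 308 318 318 308 333 339 273]
 [235 284 312 318 310 315 327 314 312 318 344 262]
 [226 280 310 312 307 316 314 313 313 317 308 255]
 [230 278 315 314 311 274 276 308 318 321 305 248]
 [229 277 310 322 312 262 275 313 319 328 303 249]
 [225 274 308 317 288 289 316 320 324 328 305 248]
 [223 271 309 313 252 303 312 314 305 321 312 256]
 [229 271 313 311 238 287 319 307 302 316 315 252]
 [231 278 316 335 227 268 312 277 301 336 302 258]
 [221 310 327 310 233 278 284 278 321 333 312 250]
 [216 328 338 298 278 260 259 266 303 325 319 263]
 [224 316 324 315 314 283 258 247 309 330 324 266]
 [229 306 323 316 317 321 319 318 327 331 290 241]
 [225 288 321 316 312 321 320 324 323 336 296 239]
 [229 297 326 320 321 320 312 317 322 335 303 244]
 [225 290 326 324 303 317 313 322 329 327 296 242]]
[[226.52154565 201.09150705]
 [267.7281638  185.02046281]
 [293.12935526 207.88744889]
 [250.39259945 226.43202201]]
```

View pics/z3.png

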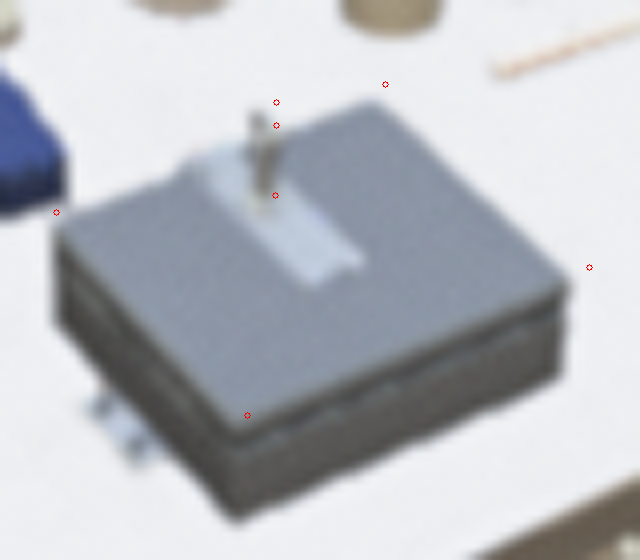

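The scene view's projection is off by about (+1.5,-2) px, so I'd rather rely on comparing the two views relatively and checking the arm itself in the images. Next, the pin's pose from the top view.

Run:
```python
from h import *
s=load("top0")
u=lambda x,y:(310+(x+.5)/10-.5,175+(y+.5)/10-.5)
grip=plane(s,[u(198,232)],.058)[0]
col=plane(s,[u(268,210)],.038)[0]
tip=plane(s,[u(404,318)],.038)[0]
foot=plane(s,[u(112,300),u(112,188)],.004)
mid=plane(s,[u(350,232)],.038)[0]
print(grip,col,tip,foot,mid)
d=tip-grip; print("len",np.hypot(d[0],d[1]),"exp",np.hypot(22.9,72.4))
yaw=np.arctan2(d[1],d[0])-np.arctan2(-72.4,-22.9);print("yaw",np.degrees(yaw))
R=np.array([[np.cos(yaw),-np.sin(yaw)],[np.sin(yaw),np.cos(yaw)]])
for a in(-75,-45,0):
    P=np.array([-34.5+45*np.cos(np.radians(a)),-28.9+45*np.sin(np.radians(a))])/1e3
    X=grip[:2]+R@P; p=proj(s,[[*X,.038]])[0];print(a,X,(p-[310,175]+.5)*10-.5)
X=[grip[:2]+R@np.array(v) for v in((.02,.017),(-.02,.017),(-.02,-.017),(.02,-.017))]
print("foot",[((proj(s,[[*x,.004]])[0]-[310,175]+.5)*10-.5).round() for x in X])
X=[grip[:2]+R@np.array(v) for v in((.013,.011),(-.013,.011),(-.013,-.011),(.013,-.011))]
print("grip",[((proj(s,[[*x,.058]])[0]-[310,175]+.5)*10-.5).round() for x in X])
```

```text
[ 0.48784822 -0.26263189  0.058     ] [ 0.49563232 -0.28887239  0.038     ] [ 0.46030868 -0.33204945  0.038     ] [[ 0.46877451 -0.24305475  0.004     ]
 [ 0.50545937 -0.24390231  0.004     ]] [ 0.48818989 -0.3152558   0.038     ]
len 0.07468081291915839 exp 75.9353014085017
yaw -4.087284114302926
-75 [ 0.45989519 -0.33318562] [407.53311274 319.23422946]
-45 [ 0.48084697 -0.32300623] [374.47870375 254.49358087]
0 [ 0.49626163 -0.29220679] [278.24807523 207.89920457]
foot [array([121., 177.]), array([116., 299.]), array([219., 305.]), array([224., 183.])]
grip [array([165., 189.]), array([162., 271.]), array([231., 275.]), array([234., 193.])]
```

The pin is at (0.488, -0.263). Its yaw is about -4° from the tip direction and about -1.5° from the foot edge. The predicted foot and grip outlines match the picture. I'll set up a small move calculator and check the clearance to the marker.

```bash
cat > mv.py <<'E'
import numpy as np,json,sys
# cmd pose: x,y,z (m), yaw deg, tool down
def rows(cmd,tg):
    x,y,z,w=cmd;a=np.radians(w);X=np.array([np.cos(a),np.sin(a)]);Y=np.array([np.sin(a),-np.cos(a)])
    out=[]
    for h,tx,ty,tz,tw in tg:
        d=np.array([tx-x,ty-y]);out.append([h,round(100*d@X,2),round(100*d@Y,2),round(100*(z-tz),2),0,0,round(-np.radians(tw-w),3)])
    return out
def apply(cmd,row):
    x,y,z,w=cmd;a=np.radians(w);X=np.array([np.cos(a),np.sin(a)]);Y=np.array([np.sin(a),-np.cos(a)])
    p=np.array([x,y])+.01*(row[1]*X+row[2]*Y);return [p[0],p[1],z-.01*row[3],w-np.degrees(row[6])]
def lin(cmd,tgt,h,n=8,hold=0):
    c=np.array(cmd);t=np.array(tgt);return rows(cmd,[[h,*(c+(t-c)*min(1,(i+1)/(n-hold)))] for i in range(n)])
E
python3 - <<'E'
from h import *; from mv import *
s=load("top0");print(plane(s,[[.64*468-0,.64*268],[.64*532,.64*272]],.01),plane(s,[[.64*466,.64*229]],.07))
r=lin([.154,-.657,.227,-166.776],[.488,-.263,.20,-93.],6);print(r,apply([.154,-.657,.227,-166.776],r[-1]))
E
```

```text
[[ 0.57748239 -0.17497397  0.01      ]
 [ 0.56746671 -0.30957827  0.01      ]] [[ 0.65041739 -0.16593716  0.07      ]]
[[6, np.float64(-5.19), np.float64(3.84), np.float64(0.34), 0, 0, np.float64(-0.161)], [6, np.float64(-10.38), np.float64(7.68), np.float64(0.68), 0, 0, np.float64(-0.322)], [6, np.float64(-15.57), np.float64(11.52), np.float64(1.01), 0, 0, np.float64(-0.483)], [6, np.float64(-20.76), np.float64(15.36), np.float64(1.35), 0, 0, np.float64(-0.644)], [6, np.float64(-25.95), np.float64(19.2), np.float64(1.69), 0, 0, np.float64(-0.805)], [6, np.float64(-31.15), np.float64(23.04), np.float64(2.02), 0, 0, np.float64(-0.966)], [6, np.float64(-36.34), np.float64(26.88), np.float64(2.36), 0, 0, np.float64(-1.127)], [6, np.float64(-41.53), np.float64(30.71), np.float64(2.7), 0, 0, np.float64(-1.288)]] [np.float64(0.48803577381914975), np.float64(-0.26303984743499526), np.float64(0.2), np.float64(-92.97903598714997)]
```

Request:
move_arm(commands=[[6,-5.2,3.8,0.3,0,0,-0.16],[6,-10.4,7.7,0.7,0,0,-0.32],[6,-15.6,11.5,1.0,0,0,-0.48],[6,-20.8,15.4,1.4,0,0,-0.64],[6,-26,19.2,1.7,0,0,-0.8],[6,-31.2,23,2,0,0,-0.96],[6,-36.4,26.9,2.4,0,0,-1.12],[6,-41.5,30.7,2.7,0,0,-1.288]])

```text
clock: 1.1
tool_pos: [0.4782, -0.2744, 0.2003]
orientation: [180.0, 0.0, -92.7]
force: [0.9, -1.2, -0.4]
opening: 0.06
```

Run:
```python
from plant import sensors,cams
import cv2,pickle
for n in("scene","top"):
    s=cams.snapshot(n); pickle.dump(s,open(f"{n}1.pkl","wb"))
    f=s["frame"][:,:,::-1]
    if n=="top": f=f[130:280,200:400]
    cv2.imwrite(f"pics/{n}1.png",cv2.resize(f,(800,600),interpolation=cv2.INTER_CUBIC))
o=sensors.get_obs();print({k:o[k] for k in("clock","tool_pos","orientation","force","opening","joint_pos")})
```

```text
{'clock': 1.2, 'tool_pos': array([ 0.48025396, -0.2723489 ,  0.19977591]), 'orientation': array([ 1.79998255e+02,  2.48412978e-02, -9.24362065e+01]), 'force': array([ 0.47370174, -0.21043298,  0.09021044]), 'opening': 0.06010193007527484, 'joint_pos': array([-9.24684875e+00,  1.01593001e+01, -1.72017623e+01, -2.75388579e-02,
       -6.26436189e+01,  6.82329843e+00])}
```

View pics/top1.png

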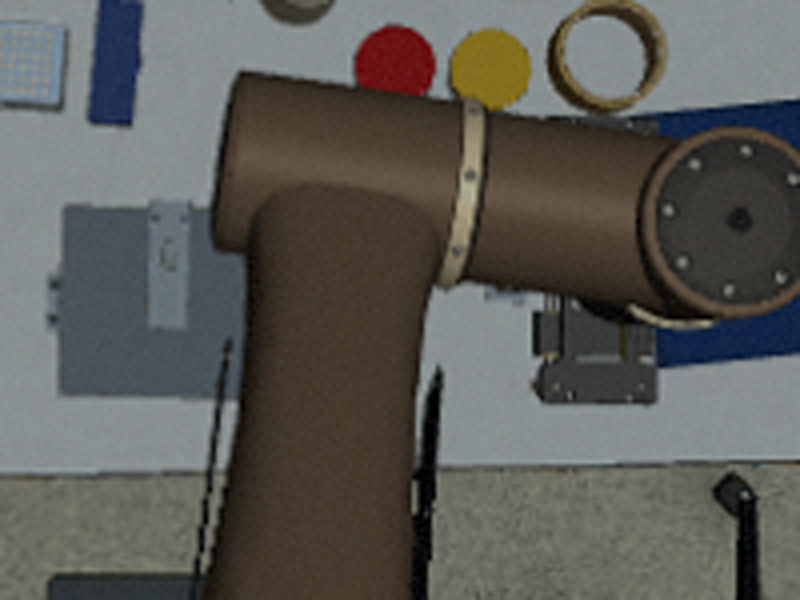

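View pics/scene1.png

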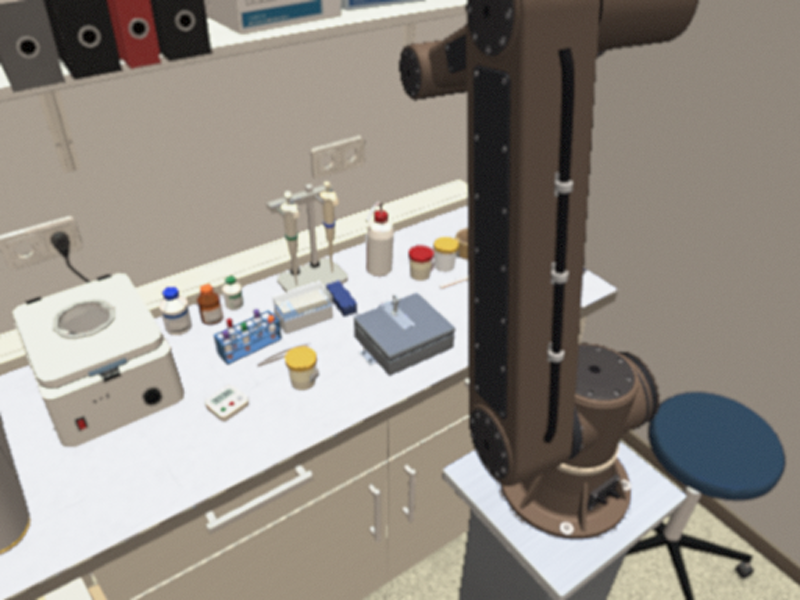

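In the top view the arm now covers most of the pin, and the gripper body shows near (600,350) in the zoom. The scene view still can't see the pin. The arm is still settling, so I'll start descending.

Request:
move_arm(commands=[[6,0,0,0,0,0,0],[6,0,0,2,0,0,0],[6,0,0,4,0,0,0],[6,0,0,6,0,0,0],[6,0,0,8,0,0,0],[6,0,0,9,0,0,0],[6,0,0,9,0,0,0],[6,0,0,9,0,0,0]])

```text
clock: 2.2
tool_pos: [0.4775, -0.2767, 0.1112]
orientation: [-179.9, -0.0, -93.0]
force: [0.1, 1.0, 0.4]
opening: 0.0597
```

Run:
```python
from plant import sensors,cams
import cv2,pickle
for n in("top",):
    s=cams.snapshot(n); pickle.dump(s,open(f"{n}2.pkl","wb"))
    f=s["frame"][:,:,::-1]
    f=f[150:240,280:400]
    cv2.imwrite(f"pics/{n}2.png",cv2.resize(f,(800,600),interpolation=cv2.INTER_CUBIC))
o=sensors.get_obs();print({k:o[k] for k in("clock","tool_pos","orientation","force","opening","joint_pos")})
```

```text
{'clock': 2.25, 'tool_pos': array([ 0.47767552, -0.27659944,  0.11125819]), 'orientation': array([-1.79926524e+02, -2.02803301e-02, -9.29969456e+01]), 'force': array([ 0.67197101, -0.0663266 ,  0.79956012]), 'opening': 0.05995061956079564, 'joint_pos': array([-9.73163717e+00,  1.50113625e+01, -2.38070871e+01,  1.48059649e-02,
       -5.11062036e+01,  6.72541582e+00])}
```

View pics/top2.png

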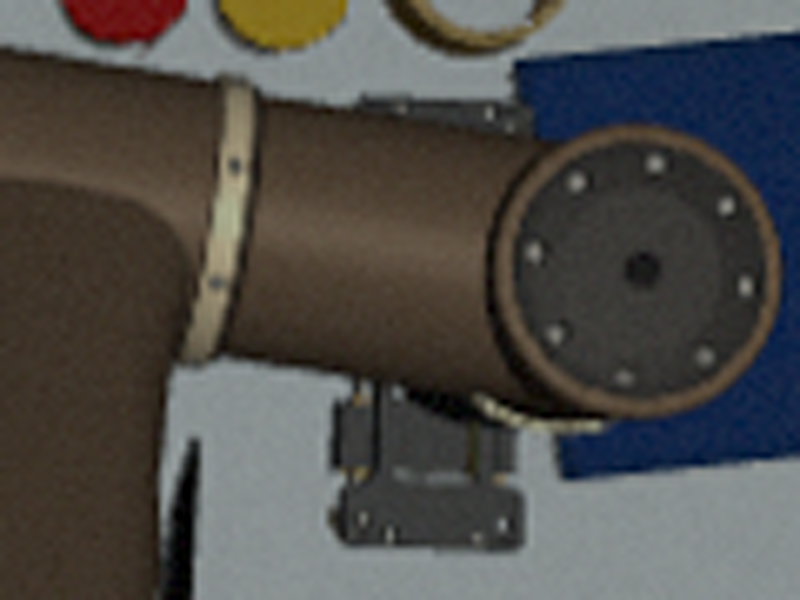

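The arm stopped short of the target, since its speed was limited: it's at (0.4777, -0.2766). I'll use the measured pose as the base for moves. The gripper body in the top view spans rows ~95 to 550 and columns ~335 to 525 in the zoom, which lets me check the camera against the arm.

Run:
```python
from h import *; from mv import *
s=load("top2")
u=lambda x,y:(280+(x+.5)*.15-.5,150+(y+.5)*.15-.5)
for z in(.177,.2,.22,.24):
    P=plane(s,[u(345,548),u(523,548),u(365,95),u(533,100)],z);print(z,P[:,:2].round(4).tolist(),P.mean(0),np.linalg.norm(P[0]-P[2]),np.linalg.norm(P[0]-P[1]))
print(lin([.4777,-.2766,.111,-93],[.488,-.263,.055,-92],6,hold=3))
```

```text
0.177 [[0.3823, -0.2457], [0.3809, -0.3244], [0.5813, -0.2595], [0.5783, -0.3344]] [ 0.48074414 -0.29098726  0.177     ] 0.19948263181669998 0.07870475075334801
0.2 [[0.3827, -0.2417], [0.3814, -0.3191], [0.5786, -0.2552], [0.5756, -0.329]] [ 0.47957089 -0.28626026  0.2       ] 0.19630588956012618 0.07745138495786856
0.22 [[0.3831, -0.2382], [0.3817, -0.3146], [0.5762, -0.2516], [0.5732, -0.3243]] [ 0.47855067 -0.28214982  0.22      ] 0.19354350498919254 0.07636150165745167
0.24 [[0.3834, -0.2347], [0.3821, -0.31], [0.5737, -0.2479], [0.5709, -0.3195]] [ 0.47753045 -0.27803939  0.24      ] 0.19078112041825884 0.0752716183570348
[[6, np.float64(-0.28), np.float64(-0.19), np.float64(1.12), 0, 0, np.float64(-0.003)], [6, np.float64(-0.56), np.float64(-0.38), np.float64(2.24), 0, 0, np.float64(-0.007)], [6, np.float64(-0.85), np.float64(-0.57), np.float64(3.36), 0, 0, np.float64(-0.01)], [6, np.float64(-1.13), np.float64(-0.77), np.float64(4.48), 0, 0, np.float64(-0.014)], [6, np.float64(-1.41), np.float64(-0.96), np.float64(5.6), 0, 0, np.float64(-0.017)], [6, np.float64(-1.41), np.float64(-0.96), np.float64(5.6), 0, 0, np.float64(-0.017)], [6, np.float64(-1.41), np.float64(-0.96), np.float64(5.6), 0, 0, np.float64(-0.017)], [6, np.float64(-1.41), np.float64(-0.96), np.float64(5.6), 0, 0, np.float64(-0.017)]]
```

Request:
move_arm(commands=[[6,-0.7,-0.5,0.5,0,0,-0.01],[6,-1.4,-0.95,1,0,0,-0.017],[6,-1.4,-0.95,2.5,0,0,-0.017],[6,-1.4,-0.95,4.5,0,0,-0.017],[6,-1.4,-0.95,6.5,0,0,-0.017],[6,-1.4,-0.95,8.2,0,0,-0.017],[6,-1.4,-0.95,9.1,0,0,-0.017],[6,-1.4,-0.95,9.1,0,0,-0.017]])

```text
clock: 3.25
tool_pos: [0.4869, -0.2626, 0.0185]
orientation: [179.9, 0.0, -92.0]
force: [0.2, 0.2, 0.6]
opening: 0.0603
```

Run:
```python
from plant import sensors,cams
import cv2,pickle
for n in("top",):
    s=cams.snapshot(n); pickle.dump(s,open(f"{n}3.pkl","wb"))
    f=s["frame"][:,:,::-1]
    f=f[150:240,280:400]
    cv2.imwrite(f"pics/{n}3.png",cv2.resize(f,(800,600),interpolation=cv2.INTER_CUBIC))
o=sensors.get_obs();print({k:o[k] for k in("clock","tool_pos","orientation","force","opening","joint_pos")})
```

```text
{'clock': 3.3, 'tool_pos': array([ 0.48739643, -0.26272887,  0.01915355]), 'orientation': array([ 1.79961122e+02, -1.99787910e-03, -9.19933575e+01]), 'force': array([ 0.36678057, -0.09728616,  0.23754561]), 'opening': 0.059905029323380314, 'joint_pos': array([-8.05509259e+00,  2.20995606e+01, -2.86541208e+01,  9.62174415e-03,
       -3.92847688e+01,  6.05428507e+00])}
```

View pics/top3.png

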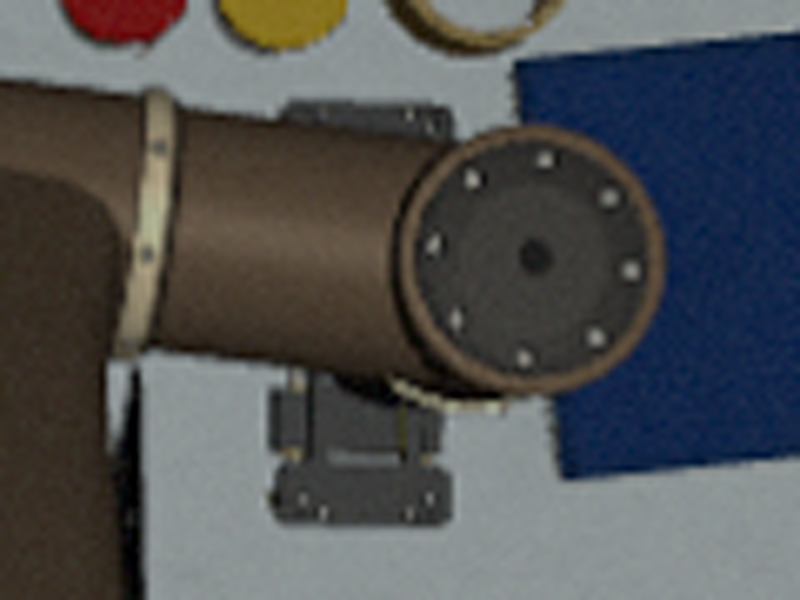

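The gripper is over the pin (tip and collar hidden under the arm), with no contact force. Closing now.

Request:
move_arm(commands=[[1.5,0,0,0,0,0,0],[1.5,0,0,0,0,0,0],[1.5,0,0,0,0,0,0],[1.5,0,0,0,0,0,0],[1.5,0,0,0,0,0,0],[1.5,0,0,0,0,0,0],[1.5,0,0,0,0,0,0],[1.5,0,0,0,0,0,0]])

```text
clock: 4.3
tool_pos: [0.4874, -0.2628, 0.0196]
orientation: [180.0, -0.0, -92.0]
force: [-2.2, 1.2, 6.0]
opening: 0.0258
```

Run:
```python
from plant import sensors
import numpy as np
o=sensors.get_obs();print(o["clock"],o["tool_pos"],o["orientation"],o["force"],o["moment"],o["opening"])
```

```text
4.3 [ 0.4873715  -0.26277111  0.01959182] [ 1.79993715e+02 -2.44800165e-03 -9.20027527e+01] [-2.16828436  1.19816802  5.9717369 ] [ 0.32773406  0.94063356 -0.03198894] 0.025755161548314726
```

Gripped, opening 25.8 mm as expected for the 26 mm grip. Next I'll plan the lift and the carry to a spot above the swing start.

```bash
cat >> mv.py <<'E'
EYE=np.array([.50292,.01438]);BY=-1.93
def pinpose(phi,eye=EYE,by=BY,delta=0.,rad=.0):
    """tool xy,yaw for pin yaw phi rel. box; delta: pin y coord of tool"""
    b=np.radians(by);C=eye-.045*np.array([np.cos(b),np.sin(b)])
    a=np.radians(by+phi);R=np.array([[np.cos(a),-np.sin(a)],[np.sin(a),np.cos(a)]])
    p=C-R@np.array([-.0345,-.0289])+R@np.array([0,delta]);return [p[0],p[1],by+phi-90]
def pr(r):
    for k in r: print([float(v) for v in k])
E
python3 - <<'E'
from mv import *
x,y,w=pinpose(95);print(x,y,w)
c=[.4877,-.2630,.0195,-92.0]
A=[.4877,-.2630,.16,-92]
tg=[]
for i in range(8):
    z=.0195+.0255*(i+1)
    f=max(0,i-1)/6
    tg.append([1.5,.4877+(x-.4877)*.25*f,-.263+(y+.263)*.25*f,z,-92+(w+92)*.4*f])
pr(rows(c,tg))
E
```

```text
0.4272393224415874 0.04879825148475282 3.069999999999993
[1.5, 0.0, 0.0, -2.55, 0.0, 0.0, -0.0]
[1.5, 0.0, 0.0, -5.1, 0.0, 0.0, -0.0]
[1.5, -1.29, 0.3, -7.65, 0.0, 0.0, -0.111]
[1.5, -2.58, 0.59, -10.2, 0.0, 0.0, -0.221]
[1.5, -3.87, 0.89, -12.75, 0.0, 0.0, -0.332]
[1.5, -5.16, 1.19, -15.3, 0.0, 0.0, -0.442]
[1.5, -6.45, 1.49, -17.85, 0.0, 0.0, -0.553]
[1.5, -7.74, 1.78, -20.4, 0.0, 0.0, -0.664]
```

Request:
move_arm(commands=[[1.5,0,0,-2.5,0,0,0],[1.5,0,0,-5,0,0,0],[1.5,-1.3,0.3,-7.6,0,0,-0.11],[1.5,-2.6,0.6,-10.2,0,0,-0.22],[1.5,-3.9,0.9,-12.7,0,0,-0.33],[1.5,-5.2,1.2,-15.3,0,0,-0.44],[1.5,-6.5,1.5,-17.8,0,0,-0.55],[1.5,-7.8,1.8,-20,0,0,-0.66]])

```text
clock: 5.3
tool_pos: [0.4721, -0.1836, 0.2199]
orientation: [-180.0, 0.0, -54.0]
force: [-0.2, -0.4, -1.2]
opening: 0.0259
```

Run:
```python
from plant import sensors
from mv import *
o=sensors.get_obs();print(o["clock"],o["tool_pos"],o["orientation"],o["force"],o["opening"])
c=[*o["tool_pos"],o["orientation"][2]]
x,y,w=pinpose(95)
pr(lin(c,[x,y,.21,w],1.5,hold=1))
```

```text
5.3 [ 0.47211247 -0.18361788  0.21993624] [-1.79977188e+02  5.48293209e-03 -5.39899722e+01] [-0.17248398 -0.37383236 -1.21725373] 0.025913733602446316
[1.5, -3.06, -1.43, 0.14, 0.0, 0.0, -0.142]
[1.5, -6.13, -2.87, 0.28, 0.0, 0.0, -0.285]
[1.5, -9.19, -4.3, 0.43, 0.0, 0.0, -0.427]
[1.5, -12.25, -5.73, 0.57, 0.0, 0.0, -0.569]
[1.5, -15.31, -7.17, 0.71, 0.0, 0.0, -0.711]
[1.5, -18.38, -8.6, 0.85, 0.0, 0.0, -0.854]
[1.5, -21.44, -10.03, 0.99, 0.0, 0.0, -0.996]
[1.5, -21.44, -10.03, 0.99, 0.0, 0.0, -0.996]
```

Request:
move_arm(commands=[[1.5,-3,-1.4,0.1,0,0,-0.14],[1.5,-6.1,-2.9,0.3,0,0,-0.28],[1.5,-9.2,-4.3,0.4,0,0,-0.42],[1.5,-12.2,-5.7,0.6,0,0,-0.57],[1.5,-15.3,-7.2,0.7,0,0,-0.71],[1.5,-18.4,-8.6,0.8,0,0,-0.85],[1.5,-21.4,-10,1,0,0,-0.99],[1.5,-21.4,-10,1,0,0,-0.995]])

```text
clock: 6.3
tool_pos: [0.4277, 0.0495, 0.209]
orientation: [-180.0, 0.0, 3.1]
force: [-0.5, -0.1, -2.3]
opening: 0.0256
```

```bash
cat > look.py <<'E'
import sys
from plant import sensors,cams
import cv2,pickle
k=sys.argv[1]
for n,roi in(("top",(150,240,190,310)),("scene",(150,240,200,320))):
    s=cams.snapshot(n); pickle.dump(s,open(f"{n}{k}.pkl","wb"))
    f=s["frame"][:,:,::-1][roi[0]:roi[1],roi[2]:roi[3]]
    cv2.imwrite(f"pics/{n}{k}.png",cv2.resize(f,(800,600),interpolation=cv2.INTER_CUBIC))
o=sensors.get_obs();print({k:o[k].round(4).tolist() for k in("tool_pos","orientation","force","moment")},o["clock"],o["opening"])
E
python3 look.py 4
```

```text
{'tool_pos': [0.4279, 0.0482, 0.2091], 'orientation': [-179.9987, 0.0179, 2.8286], 'force': [0.2575, -0.575, -2.7863], 'moment': [-0.1146, 0.1234, -0.0491]} 6.4 0.02573185801948285
```

View pics/top4.png

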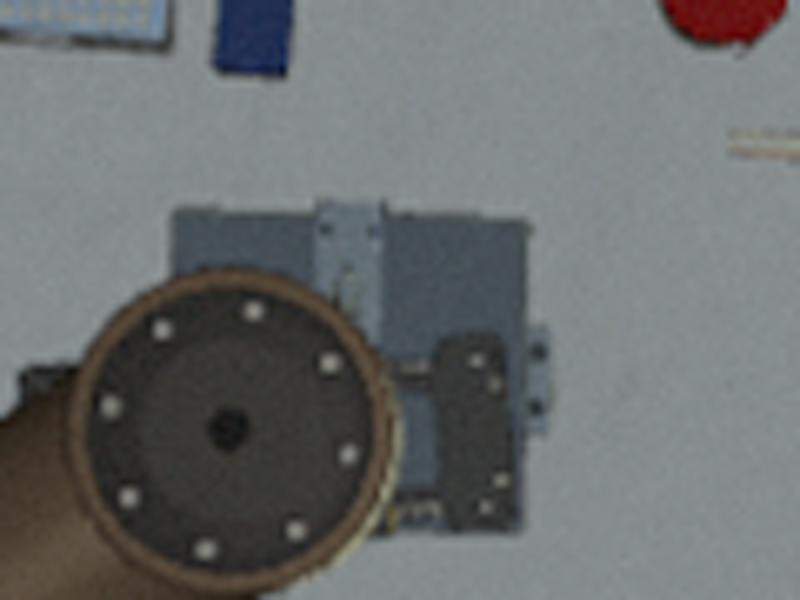

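View pics/scene4.png

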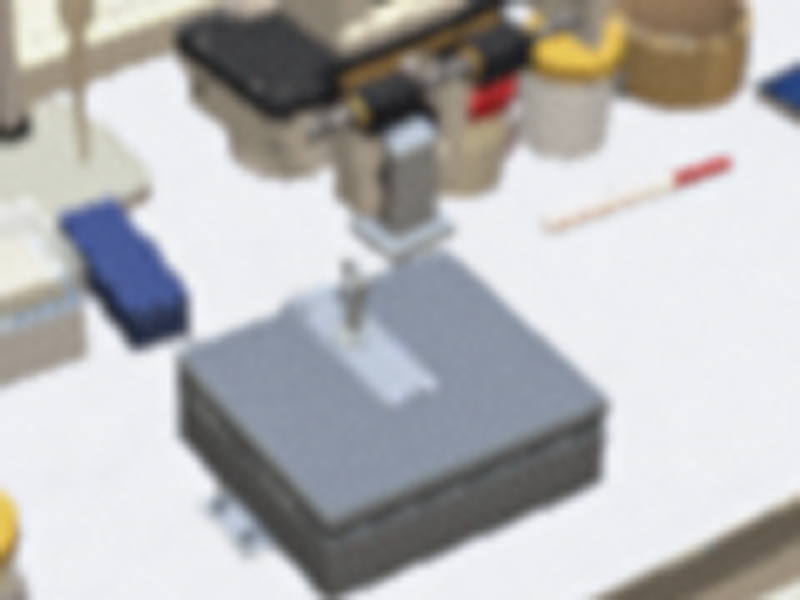

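The scene view now shows the held pin well. Its grip is at about (412,175), its foot corners at about (355,222), (455,228) and (400,260), and the eye is at (352,290). The top view shows the eye just at the wrist's edge, at (350,285), and the tip is hidden. I'll project the expected foot and grip from the arm pose to get the scene camera's offset against the arm.

Run:
```python
from h import *; from mv import *
q=load("scene4");t=np.array([.4275,.0490]);z=.2091-.019;w=2.95
a=np.radians(w+90);R=np.array([[np.cos(a),-np.sin(a)],[np.sin(a),np.cos(a)]])
im=cv2.imread("pics/scene4.png")
def uu(p): return (p-[200,150]+.5)*6.6667-.5
P=[]
for v in((.02,.017),(-.02,.017),(-.02,-.017),(.02,-.017)): P.append([*(t+R@np.array(v)),z-.019])
for v in((.02,.017),(-.02,.017),(-.02,-.017),(.02,-.017)): P.append([*(t+R@np.array(v)),z-.019+.008])
for v in((.013,.011),(-.013,.011),(-.013,-.011),(.013,-.011)): P.append([*(t+R@np.array(v)),z-.019+.058])
b=np.radians(BY);ex=np.array([np.cos(b),np.sin(b)]);ey=np.array([-ex[1],ex[0]]);c=EYE-.035*ex
for v in((.075,.085),(.075,-.085),(-.075,-.085),(-.075,.085)): P.append([*(c+v[0]*ex+v[1]*ey),.062])
P+= [[*EYE,.112],[*EYE,.062]]
p=uu(proj(q,P)); print(p.round().tolist())
for i,u in enumerate(p): cv2.circle(im,tuple(int(k) for k in u.round()),3,[(0,0,255),(0,200,0),(255,0,255),(0,255,255),(255,255,0)][i//4],1)
cv2.imwrite("pics/ov4.png",im)
```

```text
[[386.0, 292.0], [453.0, 260.0], [408.0, 225.0], [341.0, 256.0], [386.0, 278.0], [454.0, 246.0], [408.0, 211.0], [341.0, 242.0], [392.0, 178.0], [437.0, 158.0], [407.0, 136.0], [362.0, 155.0], [180.0, 343.0], [454.0, 236.0], [624.0, 389.0], [339.0, 512.0], [363.0, 252.0], [362.0, 329.0]]
```

View pics/ov4.png

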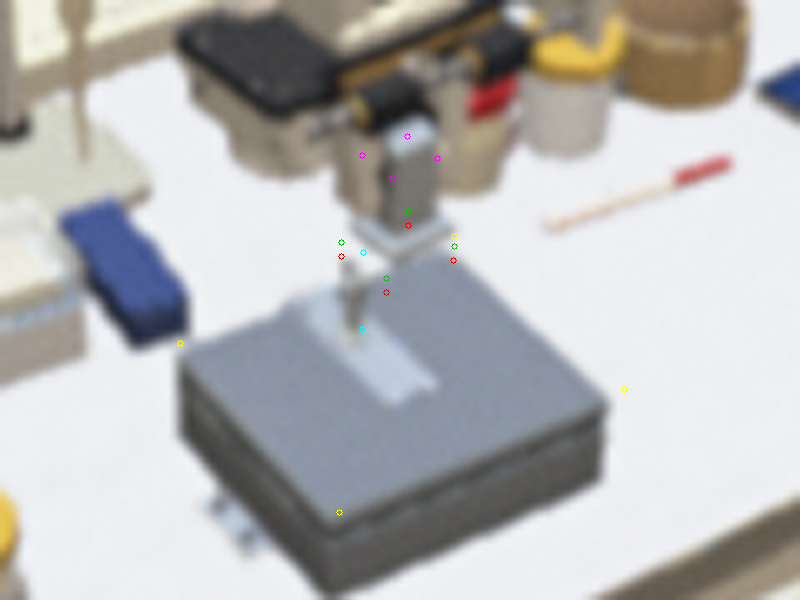

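The overlay disagrees with the held pin by about (-14,+31) zoom px, and with the box the other way. I need a closer look at how the pin sits in the fingers before trusting any of this.

Run:
```python
from h import *
q=load("scene4");f=q["frame"][:,:,::-1]
cv2.imwrite("pics/z4a.png",cv2.resize(f[125:195,220:300],None,fx=8,fy=8,interpolation=cv2.INTER_CUBIC))
cv2.imwrite("pics/z4b.png",cv2.resize(f[0:200,180:440],None,fx=3,fy=3,interpolation=cv2.INTER_CUBIC))
```

```text
(no output)
```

View pics/z4a.png

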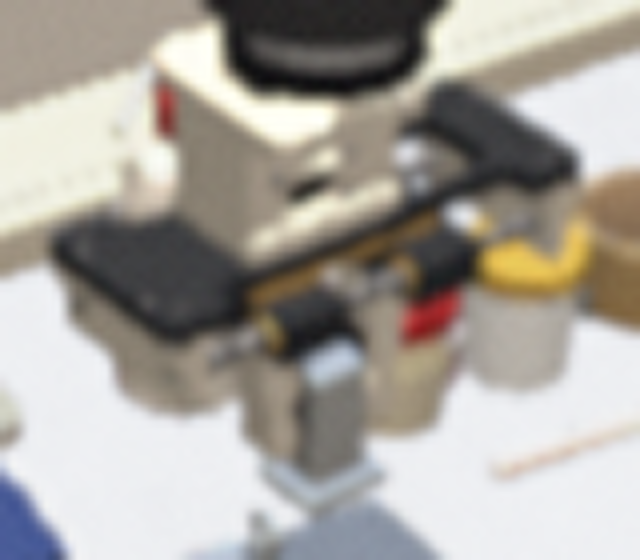

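View pics/z4b.png

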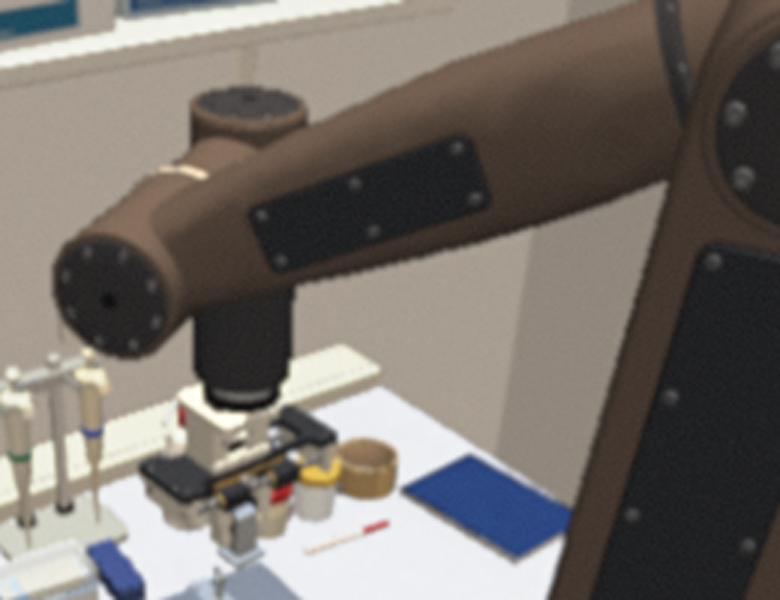

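In the close-up the two cream fingers straddle the grip, with their tips low on it, and the foot is level. So the grasp looks right and the disagreement is between calibrations. I'll test the two cameras against each other and against the known heights.

Run:
```python
from h import *
s=load("top0");q=load("scene0");c0=load("scene4")
hs=cv2.cvtColor(s["frame"],cv2.COLOR_RGB2HSV);hq=cv2.cvtColor(q["frame"],cv2.COLOR_RGB2HSV)
def blobs(h,lo,hi,amin=30):
    m=cv2.inRange(h,lo,hi);n,l,st,c=cv2.connectedComponentsWithStats(m)
    return [(st[i,:].tolist(),c[i].round(2).tolist()) for i in range(1,n) if st[i,4]>amin]
print("yellow top",blobs(hs,(18,120,80),(32,255,255)));print("yellow sc",blobs(hq,(18,120,100),(32,255,255)))
print("red top",blobs(hs,(0,140,70),(6,255,255),10)+blobs(hs,(172,140,70),(180,255,255),10));print("red sc",blobs(hq,(0,150,100),(6,255,255),10)+blobs(hq,(172,150,100),(180,255,255),10))
```

```text
yellow top [([313, 137, 20, 20, 306], [322.16, 146.93]), ([155, 191, 20, 21, 319], [164.57, 200.85])]
yellow sc [([278, 152, 17, 10, 133], [285.78, 156.68]), ([295, 158, 15, 7, 51], [301.88, 161.24]), ([183, 222, 19, 16, 247], [192.13, 229.46])]
red top [([272, 113, 7, 5, 12], [274.92, 114.25]), ([273, 114, 11, 9, 40], [279.12, 118.85]), ([289, 137, 20, 19, 163], [297.57, 146.39]), ([327, 172, 11, 3, 19], [331.53, 173.32]), ([276, 112, 7, 5, 13], [279.46, 113.38]), ([290, 137, 19, 19, 125], [299.61, 145.88])]
red sc [([70, 0, 32, 43, 796], [85.92, 19.97]), ([240, 136, 7, 6, 32], [243.0, 138.34]), ([263, 158, 14, 10, 81], [269.2, 162.73]), ([50, 269, 5, 5, 18], [51.72, 271.0]), ([264, 158, 9, 7, 18], [267.28, 160.61])]
```

Run:
```python
from h import *
s=load("top0");q=load("scene0")
im=cv2.resize(q["frame"][:,:,::-1],(1024,768),interpolation=cv2.INTER_CUBIC)
def f(name,p,z):
    X=plane(s,[p],z)[0];u=proj(q,[X])[0];print(name,X.round(4),u.round(1))
# scene pixel to the lid center etc.
f("cup lid ctr z74",(164.57,200.85),.074)
f("marker red ctr",(331.53,173.32),.012)
f("red cup",(298.6,146.2),.065)
# timer corners zoom
cv2.imwrite("pics/tim_t.png",cv2.resize(s["frame"][170:220,100:185,::-1],None,fx=9,fy=9,interpolation=cv2.INTER_CUBIC))
cv2.imwrite("pics/tim_s.png",cv2.resize(q["frame"][210:280,125:215,::-1],None,fx=8,fy=8,interpolation=cv2.INTER_CUBIC))
```

```text
cup lid ctr z74 [0.4843 0.2555 0.074 ] [194.  226.4]
marker red ctr [ 0.5701 -0.2797  0.012 ] [305.3 173.5]
red cup [ 0.6523 -0.1677  0.065 ] [270.4 161.4]
```

View pics/tim_t.png

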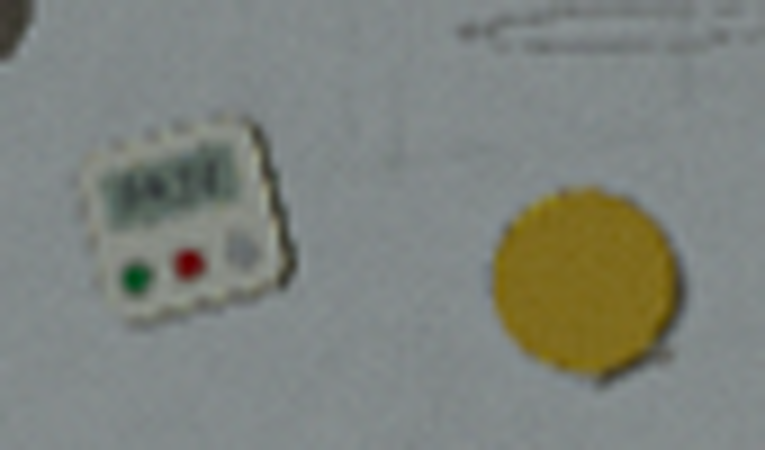

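View pics/tim_s.png

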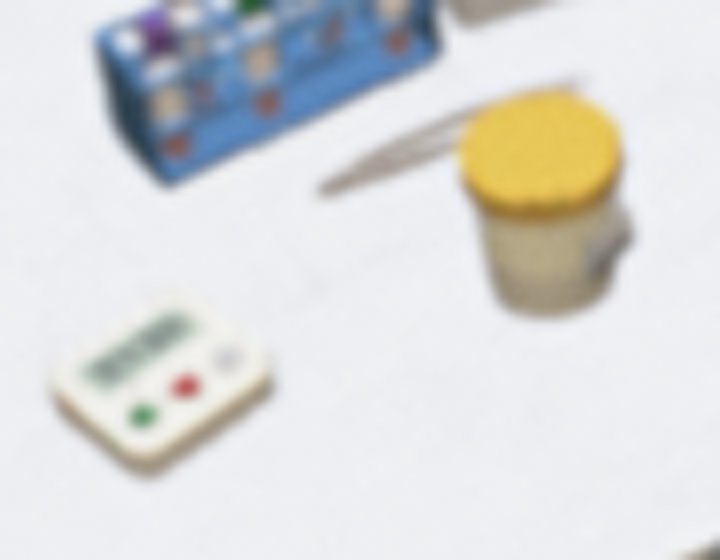

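Run:
```python
from h import *
s=load("top0");q=load("scene0")
X=plane(s,[(100+188.5/9-.5,170+264.5/9-.5)],.021)[0];print("timer red btn",X,(proj(q,[X])[0]-[125,210]+.5)*8-.5,"actual 186,386")
X=plane(s,[(100+136.5/9-.5,170+278.5/9-.5)],.021)[0];print("timer grn btn",X,(proj(q,[X])[0]-[125,210]+.5)*8-.5,"actual 142,415")
q=load("scene4");a=np.radians(2.95);X_=np.array([np.cos(a),np.sin(a)]);Y_=np.array([np.sin(a),-np.cos(a)]);t=np.array([.4275,.0490])
for y in(-.034,-.013,.013,.034):
  for x in(-.0095,.0095):
    p=t+x*X_+y*Y_;print(x,y,((proj(q,[[*p,.209],[*p,.256]])-[220,125]+.5)*8-.5).round().tolist())
for y in(-.0965,.0965):
  for x in(-.039,.039):
    p=t+x*X_+y*Y_;print("body",x,y,((proj(q,[[*p,.275],[*p,.295]])-[220,125]+.5)*8-.5).round().tolist())
```

```text
timer red btn [0.49520548 0.40784239 0.021     ] [199.82207642 374.0291258 ] actual 186,386
timer grn btn [0.49040151 0.42678584 0.021     ] [158.64600716 402.42304739] actual 142,415
-0.0095 -0.034 [[263.0, 475.0], [265.0, 373.0]]
0.0095 -0.034 [[233.0, 451.0], [233.0, 349.0]]
-0.0095 -0.013 [[307.0, 455.0], [309.0, 353.0]]
0.0095 -0.013 [[276.0, 431.0], [278.0, 330.0]]
-0.0095 0.013 [[360.0, 430.0], [364.0, 329.0]]
0.0095 0.013 [[329.0, 407.0], [332.0, 306.0]]
-0.0095 0.034 [[403.0, 411.0], [407.0, 310.0]]
0.0095 0.034 [[371.0, 388.0], [375.0, 288.0]]
body -0.039 -0.0965 [[176.0, 429.0], [175.0, 382.0]]
body 0.039 -0.0965 [[48.0, 328.0], [46.0, 282.0]]
body -0.039 0.0965 [[585.0, 248.0], [589.0, 203.0]]
body 0.039 0.0965 [[452.0, 161.0], [454.0, 117.0]]
```

Cup, timer and box all show the same scene-minus-top offset of about (+1.8,-1.7) px, so that part is a constant calibration offset. The gripper body matches the arm pose. What's left is how the pin sits in the hand, so I'll zoom in hard on it.

Run:
```python
from h import *
q=load("scene4");f=q["frame"][:,:,::-1]
cv2.imwrite("pics/z4c.png",cv2.resize(f[150:195,240:285],None,fx=13,fy=13,interpolation=cv2.INTER_LANCZOS4))
```

```text
(no output)
```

View pics/z4c.png

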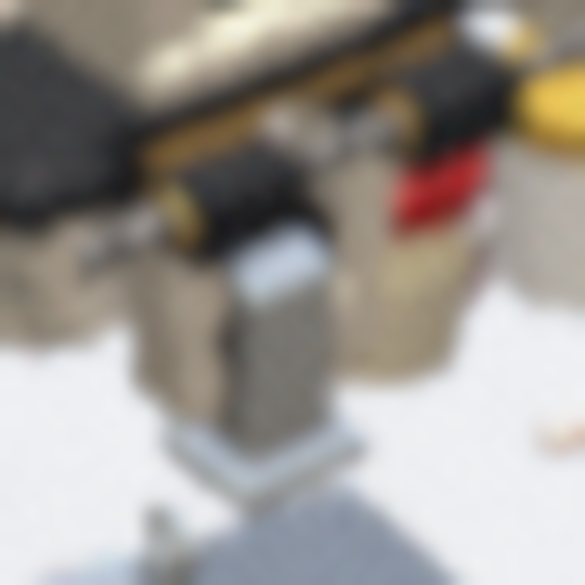

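The left finger's bottom at about (180,425) is nearly at the foot's top, so the pin may sit up to 10 mm higher in the hand than planned. I'll settle that by feel: swing back to φ=105°, clear of the eye, lower to just above the lid, look, then touch down gently.

Run:
```python
from mv import *
x,y,w=pinpose(105);print(x,y,w)
pr(lin([.4276,.0488,.2095,3.0],[x,y,.096,w],1.5,hold=2))
```

```text
0.4219923213838251 0.042966308663734465 13.069999999999993
[1.5, -0.1, 0.09, 1.89, 0.0, 0.0, -0.029]
[1.5, -0.2, 0.18, 3.78, 0.0, 0.0, -0.059]
[1.5, -0.3, 0.28, 5.68, 0.0, 0.0, -0.088]
[1.5, -0.39, 0.37, 7.57, 0.0, 0.0, -0.117]
[1.5, -0.49, 0.46, 9.46, 0.0, 0.0, -0.146]
[1.5, -0.59, 0.55, 11.35, 0.0, 0.0, -0.176]
[1.5, -0.59, 0.55, 11.35, 0.0, 0.0, -0.176]
[1.5, -0.59, 0.55, 11.35, 0.0, 0.0, -0.176]
```

Request:
move_arm(commands=[[1.5,-0.3,0.3,1,0,0,-0.09],[1.5,-0.6,0.55,3,0,0,-0.175],[1.5,-0.6,0.55,5,0,0,-0.175],[1.5,-0.6,0.55,7,0,0,-0.175],[1.5,-0.6,0.55,9,0,0,-0.175],[1.5,-0.6,0.55,10.5,0,0,-0.175],[1.5,-0.6,0.55,11.2,0,0,-0.175],[1.5,-0.6,0.55,11.2,0,0,-0.175]])

```text
clock: 7.4
tool_pos: [0.4223, 0.0415, 0.0972]
orientation: [180.0, 0.0, 12.8]
force: [0.0, 0.3, -1.0]
opening: 0.026
```

```bash
python3 look.py 5
python3 - <<'E'
from h import *
q=load("scene5");f=q["frame"][:,:,::-1]
cv2.imwrite("pics/z5.png",cv2.resize(f[160:235,220:300],None,fx=8,fy=8,interpolation=cv2.INTER_LANCZOS4))
E
```

```text
{'tool_pos': [0.4228, 0.042, 0.0978], 'orientation': [-179.9964, -0.0371, 12.8165], 'force': [-0.1347, 0.2684, -1.8851], 'moment': [-0.0225, 0.0778, 0.062]} 7.5 0.025601593353646264
```

View pics/z5.png

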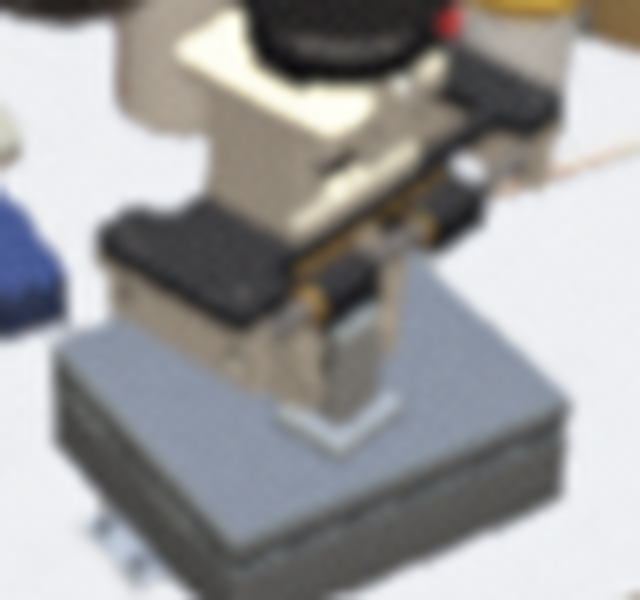

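View pics/top5.png

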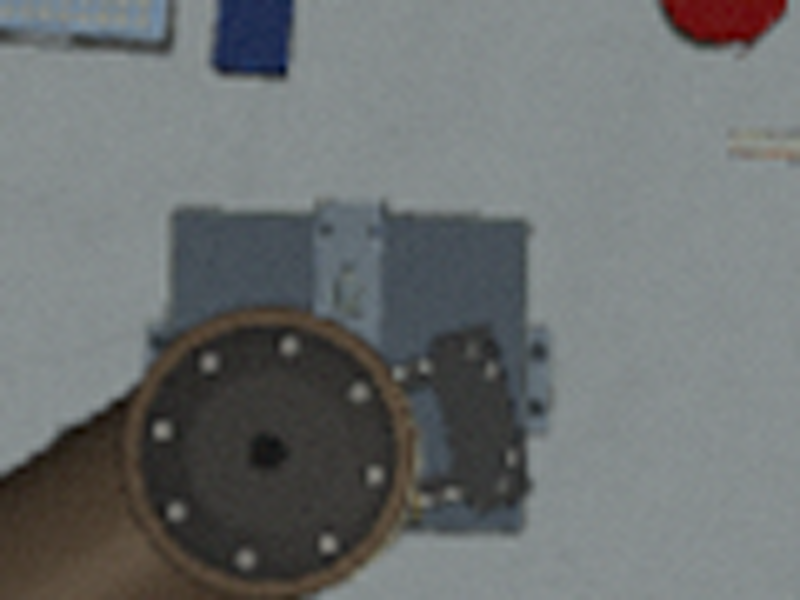

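In the top view the eye is clear at (348,290), and the tip should be right at the wrist's edge, near (300,303). I'll step back about 16 mm along -x and go lower, so the top camera sees the tip.

Run:
```python
from mv import *
pr(lin([.4226,.0418,.0976,12.9],[.407,.042,.086,12.9],1.5,hold=2)[-1:])
```

```text
[1.5, -1.52, -0.37, 1.16, 0.0, 0.0, -0.0]
```

Request:
move_arm(commands=[[1.5,-0.4,-0.1,0.2,0,0,0],[1.5,-0.8,-0.2,0.4,0,0,0],[1.5,-1.2,-0.3,0.6,0,0,0],[1.5,-1.5,-0.4,0.8,0,0,0],[1.5,-1.5,-0.4,1,0,0,0],[1.5,-1.5,-0.4,1.2,0,0,0],[1.5,-1.5,-0.4,1.2,0,0,0],[1.5,-1.5,-0.4,1.2,0,0,0]])

```text
clock: 8.5
tool_pos: [0.407, 0.0427, 0.0854]
orientation: [180.0, 0.0, 12.8]
force: [-0.5, -0.4, -1.4]
opening: 0.0261
```

```bash
python3 look.py 6
python3 - <<'E'
from h import *
q=load("scene6");f=q["frame"][:,:,::-1]
cv2.imwrite("pics/z6.png",cv2.resize(f[160:235,220:300],None,fx=8,fy=8,interpolation=cv2.INTER_LANCZOS4))
q=load("top6");f=q["frame"][:,:,::-1]
cv2.imwrite("pics/t6.png",cv2.resize(f[175:225,215:275],None,fx=12,fy=12,interpolation=cv2.INTER_LANCZOS4))
E
```

```text
{'tool_pos': [0.4069, 0.0427, 0.0854], 'orientation': [179.9989, 0.0001, 12.8423], 'force': [-0.3071, 0.4952, -2.774], 'moment': [-0.1054, 0.058, 0.0018]} 8.6 0.025623663370556785
```

View pics/z6.png

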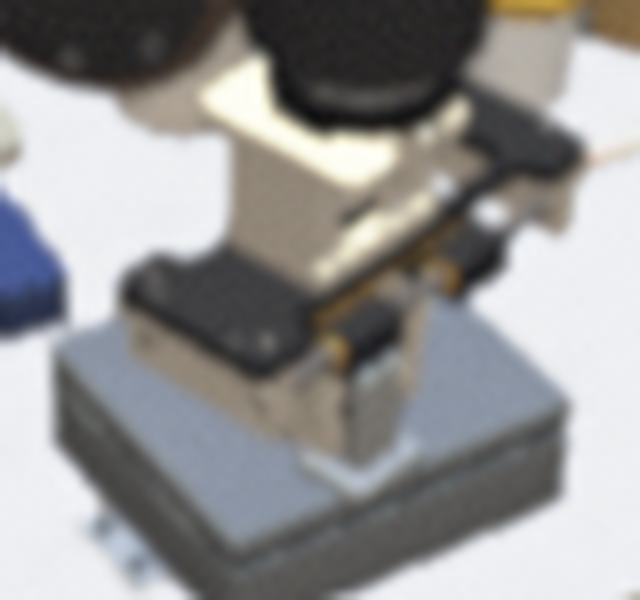

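View pics/t6.png

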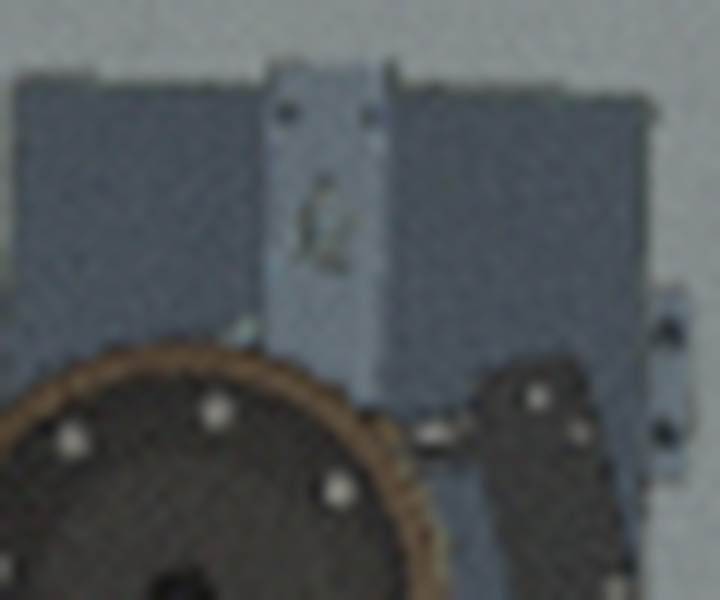

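The tip is now visible at (250,316) in the top zoom, just above the wrist's edge, and the eye runs from about (325,180) to (330,270). The scene view shows the foot hovering level just above the lid. Now to compare tip and eye in the same picture.

Run:
```python
from h import *; from mv import *
s=load("top6");t=np.array([.4069,.0427]);a=np.radians(102.84);R=np.array([[np.cos(a),-np.sin(a)],[np.sin(a),np.cos(a)]])
tip=t+R@np.array([-.0229,-.0724])
uz=lambda p:(p-[215,175]+.5)*12-.5
for z in(.104,.112): print(z,"pred tip",tip,uz(proj(s,[[*tip,z]])))
print("meas",plane(s,[(215+254/12-.5,175+314/12-.5)],.104))
b=np.radians(BY);ex=np.array([np.cos(b),np.sin(b)]);ey=np.array([-ex[1],ex[0]])
for z,r in((.1,.011),(.112,.0),(.1,-.011)):
    for w in(-.003,.003): print("eye pred",z,r,w,uz(proj(s,[[*(EYE+r*ex+w*ey),z]])))
g=s["frame"].astype(int).sum(2);print(g[196:206,228:242]);print(g[188:200,236:248])
```

```text
0.104 pred tip [0.48257865 0.03646202] [[239.7463592  305.57847594]]
0.112 pred tip [0.48257865 0.03646202] [[239.08996769 304.01782623]]
meas [[0.48051125 0.03298432 0.104     ]]
eye pred 0.1 0.011 -0.003 [[338.10247934 183.02426256]]
eye pred 0.1 0.011 0.003 [[314.64590694 182.55095102]]
eye pred 0.112 0.0 -0.003 [[337.00983586 222.9705162 ]]
eye pred 0.112 0.0 0.003 [[313.35627416 222.49430337]]
eye pred 0.1 -0.011 -0.003 [[336.34063643 268.89567218]]
eye pred 0.1 -0.011 0.003 [[312.86200165 268.4242073 ]]
[[241 238 238 229 235 230 228 232 241 325 344 298 281 272]
 [229 239 235 236 231 239 240 231 227 322 336 325 329 291]
 [233 233 234 229 239 236 248 239 232 314 331 324 323 330]
 [247 237 230 225 240 232 231 237 227 300 331 324 319 328]
 [247 228 233 233 238 236 232 234 224 301 322 329 311 330]
 [234 234 239 230 231 223 230 283 260 301 334 326 314 318]
 [216 203 207 205 202 228 281 344 274 300 332 320 327 320]
 [177 169 173 189 179 235 275 273 211 300 330 333 319 332]
 [194 200 205 190 199 184 194 163 154 235 271 283 315 324]
 [192 202 185 204 189 192 213 219 207 181 168 205 246 312]]
[[233 285 324 320 311 317 323 319 315 327 309 267]
 [221 289 322 322 318 283 281 314 315 330 317 261]
 [224 276 315 317 316 261 266 314 317 329 324 261]
 [230 283 322 328 297 291 324 319 321 324 315 261]
 [226 280 307 321 248 296 324 318 318 325 315 265]
 [229 284 321 310 242 294 338 299 297 335 318 255]
 [229 282 323 336 227 273 301 282 309 333 319 263]
 [229 304 329 327 241 283 292 289 325 341 312 261]
 [241 325 344 298 281 272 253 273 316 337 335 270]
 [227 322 336 325 329 291 266 251 307 336 325 268]
 [232 314 331 324 323 330 329 319 327 334 296 258]
 [227 300 331 324 319 328 331 316 325 339 300 243]]
```

The measured tip is about (-2.5,-3) mm from where the arm pose puts it. That fits a camera offset in y of about -2.4 mm plus the resulting grasp offset of 2.4 mm along pin y. I'll correct for both, move to φ=98° on the arc, and feel for the lid.

```bash
cat >> mv.py <<'E'
EYE2=np.array([.5029,.0168]);DEL=-.0024
E
python3 - <<'E'
from mv import *
x,y,w=pinpose(98,EYE2,delta=DEL);print(x,y,w)
pr(lin([.4070,.0427,.0855,12.85],[x,y,.082,w],1.5,hold=0))
E
```

```text
0.42792595320577714 0.049819905053275576 6.069999999999993
[1.5, 0.27, -0.03, 0.04, 0.0, 0.0, 0.015]
[1.5, 0.55, -0.06, 0.09, 0.0, 0.0, 0.03]
[1.5, 0.82, -0.09, 0.13, 0.0, 0.0, 0.044]
[1.5, 1.1, -0.11, 0.18, 0.0, 0.0, 0.059]
[1.5, 1.37, -0.14, 0.22, 0.0, 0.0, 0.074]
[1.5, 1.65, -0.17, 0.26, 0.0, 0.0, 0.089]
[1.5, 1.92, -0.2, 0.31, 0.0, 0.0, 0.104]
[1.5, 2.2, -0.23, 0.35, 0.0, 0.0, 0.118]
```

Request:
move_arm(commands=[[1.5,0.4,0,0.05,0,0,0.02],[1.5,0.8,-0.1,0.1,0,0,0.04],[1.5,1.2,-0.1,0.15,0,0,0.06],[1.5,1.6,-0.15,0.2,0,0,0.08],[1.5,2,-0.2,0.25,0,0,0.1],[1.5,2.2,-0.23,0.3,0,0,0.118],[1.5,2.2,-0.23,0.35,0,0,0.118],[1.5,2.2,-0.23,0.35,0,0,0.118]])

```text
clock: 9.6
tool_pos: [0.4276, 0.0497, 0.0818]
orientation: [180.0, 0.0, 6.1]
force: [-0.0, 0.5, -1.0]
opening: 0.0259
```

```bash
python3 look.py 7
python3 - <<'E'
from h import *
q=load("top7");f=q["frame"][:,:,::-1]
cv2.imwrite("pics/t7.png",cv2.resize(f[175:225,215:275],None,fx=12,fy=12,interpolation=cv2.INTER_LANCZOS4))
E
```

```text
{'tool_pos': [0.4277, 0.0497, 0.0819], 'orientation': [179.9982, 0.0036, 6.0926], 'force': [0.1835, 0.7039, -1.1893], 'moment': [-0.1008, 0.1736, 0.0102]} 9.7 0.02574083908240045
```

View pics/t7.png

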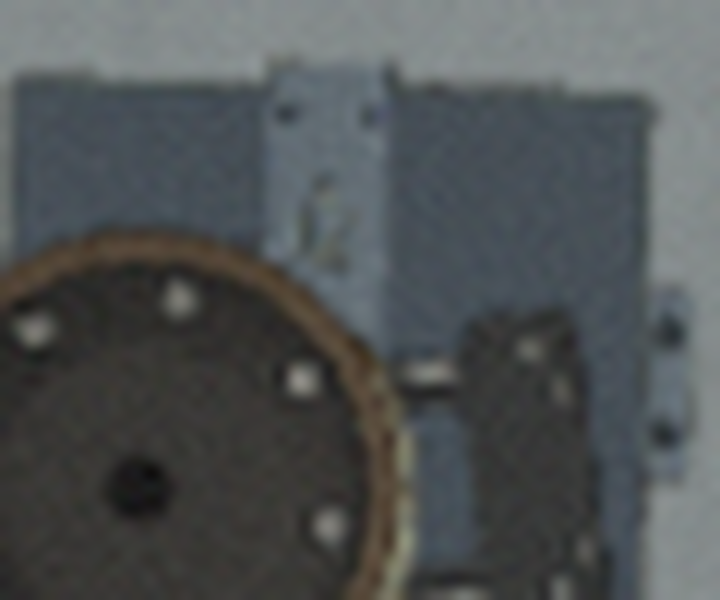

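The tip is still just under the wrist's edge at about (255,240), and there's no lid contact at TCP z=0.0819. I'll feel downward in small steps.

Request:
move_arm(commands=[[1.5,0,0,0.05,0,0,0],[1.5,0,0,0.1,0,0,0],[1.5,0,0,0.15,0,0,0],[1.5,0,0,0.2,0,0,0],[1.5,0,0,0.2,0,0,0],[1.5,0,0,0.2,0,0,0],[1.5,0,0,0.2,0,0,0],[1.5,0,0,0.2,0,0,0]])

```text
clock: 10.7
tool_pos: [0.4279, 0.0498, 0.0815]
orientation: [180.0, -0.0, 6.1]
force: [-10.2, 0.8, 23.2]
opening: 0.0257
```

The lid is felt at TCP z≈0.0816 (nominal 0.081), so the pin sits in the hand as planned and the height mismatch in the scene view was calibration. The arm's stiffness comes out around 13 N/mm. I'll back off so the foot just skims the lid.

Request:
move_arm(commands=[[1.5,0,0,-0.1,0,0,0],[1.5,0,0,-0.18,0,0,0],[1.5,0,0,-0.19,0,0,0],[1.5,0,0,-0.19,0,0,0],[1.5,0,0,-0.19,0,0,0],[1.5,0,0,-0.19,0,0,0],[1.5,0,0,-0.19,0,0,0],[1.5,0,0,-0.19,0,0,0]])

```text
clock: 11.7
tool_pos: [0.4278, 0.0498, 0.0818]
orientation: [180.0, -0.0, 6.1]
force: [0.1, 1.1, -1.4]
opening: 0.026
```

Run:
```python
from plant import sensors
from mv import *
o=sensors.get_obs();print(o["clock"],o["tool_pos"],o["orientation"],o["force"],o["moment"])
c=[*pinpose(98,EYE2,delta=DEL)[:2],.0819,6.07]
tg=[]
for i in range(8):
    x,y,w=pinpose(98-1.5*min(i+1,7),EYE2,delta=DEL);tg.append([1.5,x,y,.0819,w])
pr(rows(c,tg))
```

```text
11.7 [0.42783126 0.04980984 0.08179392] [ 1.79999794e+02 -1.68602145e-03  6.08898670e+00] [ 0.13274521  1.09462127 -1.38372668] [-0.08640514  0.14775005  0.01264188]
[1.5, 0.09, -0.07, 0.0, 0.0, 0.0, 0.026]
[1.5, 0.18, -0.13, 0.0, 0.0, 0.0, 0.052]
[1.5, 0.28, -0.2, 0.0, 0.0, 0.0, 0.079]
[1.5, 0.38, -0.26, 0.0, 0.0, 0.0, 0.105]
[1.5, 0.47, -0.32, 0.0, 0.0, 0.0, 0.131]
[1.5, 0.57, -0.37, 0.0, 0.0, 0.0, 0.157]
[1.5, 0.67, -0.43, 0.0, 0.0, 0.0, 0.183]
[1.5, 0.67, -0.43, 0.0, 0.0, 0.0, 0.183]
```

Request:
move_arm(commands=[[1.5,0.09,-0.07,0,0,0,0.026],[1.5,0.18,-0.13,0,0,0,0.052],[1.5,0.28,-0.2,0,0,0,0.079],[1.5,0.38,-0.26,0,0,0,0.105],[1.5,0.47,-0.32,0,0,0,0.131],[1.5,0.57,-0.37,0,0,0,0.157],[1.5,0.67,-0.43,0,0,0,0.183],[1.5,0.67,-0.43,0,0,0,0.183]])

```text
clock: 12.7
tool_pos: [0.4341, 0.0548, 0.0818]
orientation: [180.0, 0.0, -4.4]
force: [-1.0, -0.3, -1.7]
opening: 0.026
```

```bash
python3 look.py 8
python3 - <<'E'
from h import *
q=load("top8");f=q["frame"][:,:,::-1]
cv2.imwrite("pics/t8.png",cv2.resize(f[180:210,220:260],None,fx=20,fy=20,interpolation=cv2.INTER_LANCZOS4))
q=load("scene8");f=q["frame"][:,:,::-1]
cv2.imwrite("pics/z8.png",cv2.resize(f[160:235,220:300],None,fx=8,fy=8,interpolation=cv2.INTER_LANCZOS4))
E
```

```text
{'tool_pos': [0.434, 0.0548, 0.0818], 'orientation': [179.9983, 0.0033, -4.3875], 'force': [-0.4529, -0.3535, -1.3226], 'moment': [-0.1003, 0.2097, 0.0428]} 12.8 0.02582135416941537
```

View pics/t8.png

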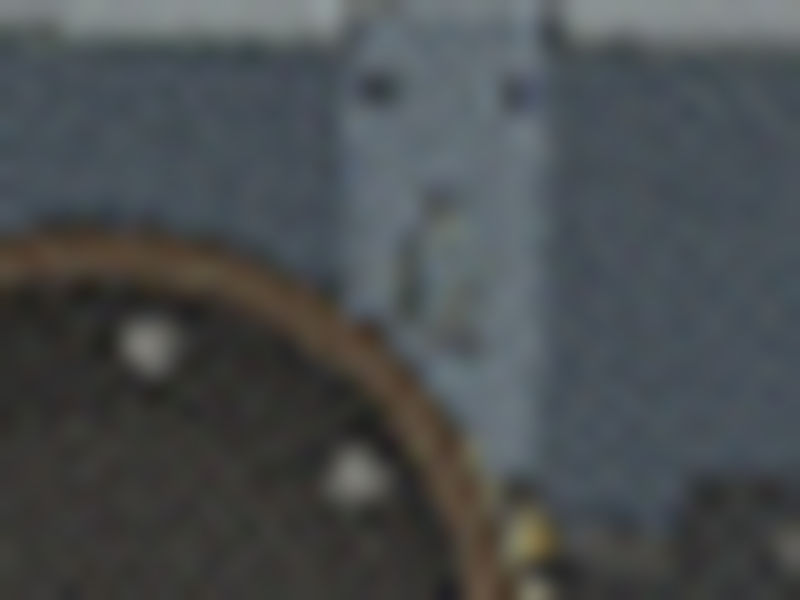

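View pics/z8.png

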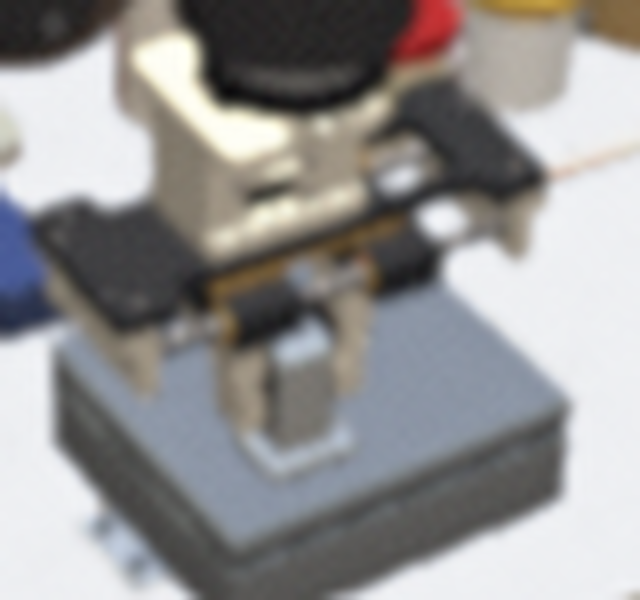

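The eye is at (435,265) in this zoom. The tip should show at about (370,272) but isn't obvious, so I'll difference this against an earlier picture with the same background.

Run:
```python
from h import *; from mv import *
a=load("top8")["frame"].astype(int).sum(2);b=load("top6")["frame"].astype(int).sum(2);c=load("top0")["frame"].astype(int).sum(2)
print("cols 228..246 rows 188..200");print((a-(b+c)//2)[188:200,228:246])
print(a[188:200,228:246])
s=load("top8");t=np.array([.434,.0548]);w=-4.39
import numpy as np
al=np.radians(w+90);R=np.array([[np.cos(al),-np.sin(al)],[np.sin(al),np.cos(al)]])
o=t-R@np.array([0,DEL])
for th in(-75,-70,-65,-60,-50,-40):
    P=o+R@np.array([-.0345+.045*np.cos(np.radians(th)),-.0289+.045*np.sin(np.radians(th))]);print(th,P,proj(s,[[*(P+[0,-.0024]),.101]]))
```

```text
cols 228..246 rows 188..200
[[   3   15   10    5   12    8    0   12   -4    6   -4   12   14   15
    14    9    6   12]
 [   4    6    6   -7   12   14    7    2   11    0   10   15    8    3
     4   -8    3    8]
 [  -3    7    0   -7   14    5    1   -2    5    3    7    9   20    4
     7   -5    4    4]
 [ -37  -40  -37  -13    1    4    2   12   11   -1   -5    6    3   10
     8   12    2    5]
 [ -46  -50  -61  -45  -35  -21   11   -4   17   13   14   -2    3    9
    -3    7    7    7]
 [ -20  -12   -3  -28  -39  -46  -33  -24  -12   -8    0    3    4   13
    -4    9   14    2]
 [ -79  -58  -52  -29   -7  -25  -48  -44  -59  -21    1  -34   -6   12
     2    5    8    7]
 [-104 -131 -104  -76  -59  -32  -29  -25  -39  -54  -53  -45  -17    4
     4   10    0    5]
 [  -2  -92 -106  -99  -89  -80  -47  -20  -19 -117 -169  -62    0   12
    10    2   15   -2]
 [  18  -86 -109  -98 -106 -110 -111  -52  -28  -98 -131 -103  -41    8
    12    8    1   -1]
 [ -33 -102  -93  -83 -104 -102 -117 -105  -70 -120 -105 -118 -115  -30
    16    2   13    5]
 [-113  -86  -85  -92  -86 
[... 617 characters left out ...]
02 209 201 186 253 275 273 220 284 292 293 323 342]
 [230 142 131 132 142 148 177 213 209 209 172 236 279 278 266 271 324 329]
 [257 153 125 133 125 126 123 178 197 221 199 217 280 295 274 257 309 332]
 [196 127 139 145 131 132 123 132 160 190 222 202 205 295 340 320 340 337]
 [124 150 143 138 148 144 135 139 122 125 179 209 196 260 321 336 333 337]]
-75 [0.50201209 0.02665831] [[238.44489953 193.66886356]]
-70 [0.50112165 0.03048173] [[237.20118961 193.97560766]]
-65 [0.49990136 0.034213  ] [[235.98875919 194.3893863 ]]
-60 [0.49836052 0.03782372] [[234.8167999  194.90708659]]
-50 [0.49436641 0.0445747 ] [[232.62948843 196.23790262]]
-40 [0.48926069 0.05052954] [[230.70558059 197.92799777]]
```

The bar has almost no contrast against the plate and lies right along the wrist's rim, so this is inconclusive. From here I'll feel my way in: first 4° of free swing, then about 1 mm per call while watching the force.

```bash
cat > sw.py <<'E'
import sys
from mv import *
f0,f1=float(sys.argv[1]),float(sys.argv[2]);n=int(sys.argv[3]) if len(sys.argv)>3 else 8
ox,oy=(float(sys.argv[4]),float(sys.argv[5])) if len(sys.argv)>5 else (0,0)  # extra shift (mm, world) spread over call
x,y,w=pinpose(f0,EYE2,delta=DEL);c=[x,y,.0819,w];tg=[]
for i in range(8):
    k=min(1,(i+1)/n);x,y,w=pinpose(f0+(f1-f0)*k,EYE2,delta=DEL);tg.append([1.5,x+ox*k/1e3,y+oy*k/1e3,.0819,w])
pr(rows(c,tg))
E
python3 sw.py 87.5 83.5 6; python3 sw.py 83.5 82.2 4
```

```text
[1.5, 0.04, -0.03, 0.0, 0.0, 0.0, 0.012]
[1.5, 0.08, -0.06, 0.0, 0.0, 0.0, 0.023]
[1.5, 0.12, -0.09, 0.0, 0.0, 0.0, 0.035]
[1.5, 0.16, -0.12, 0.0, 0.0, 0.0, 0.047]
[1.5, 0.21, -0.15, 0.0, 0.0, 0.0, 0.058]
[1.5, 0.25, -0.18, 0.0, 0.0, 0.0, 0.07]
[1.5, 0.25, -0.18, 0.0, 0.0, 0.0, 0.07]
[1.5, 0.25, -0.18, 0.0, 0.0, 0.0, 0.07]
[1.5, 0.02, -0.01, 0.0, 0.0, 0.0, 0.006]
[1.5, 0.04, -0.03, 0.0, 0.0, 0.0, 0.011]
[1.5, 0.06, -0.04, 0.0, 0.0, 0.0, 0.017]
[1.5, 0.08, -0.06, 0.0, 0.0, 0.0, 0.023]
[1.5, 0.08, -0.06, 0.0, 0.0, 0.0, 0.023]
[1.5, 0.08, -0.06, 0.0, 0.0, 0.0, 0.023]
[1.5, 0.08, -0.06, 0.0, 0.0, 0.0, 0.023]
[1.5, 0.08, -0.06, 0.0, 0.0, 0.0, 0.023]
```

Request:
move_arm(commands=[[1.5,0.04,-0.03,0,0,0,0.012],[1.5,0.08,-0.06,0,0,0,0.023],[1.5,0.12,-0.09,0,0,0,0.035],[1.5,0.16,-0.12,0,0,0,0.047],[1.5,0.21,-0.15,0,0,0,0.058],[1.5,0.25,-0.18,0,0,0,0.07],[1.5,0.25,-0.18,0,0,0,0.07],[1.5,0.25,-0.18,0,0,0,0.07]])

```text
clock: 13.8
tool_pos: [0.4366, 0.0564, 0.0818]
orientation: [180.0, 0.0, -8.4]
force: [-0.3, -0.3, -1.5]
opening: 0.0257
```

Request:
move_arm(commands=[[1.5,0.02,-0.01,0,0,0,0.006],[1.5,0.04,-0.03,0,0,0,0.011],[1.5,0.06,-0.04,0,0,0,0.017],[1.5,0.08,-0.06,0,0,0,0.023],[1.5,0.08,-0.06,0,0,0,0.023],[1.5,0.08,-0.06,0,0,0,0.023],[1.5,0.08,-0.06,0,0,0,0.023],[1.5,0.08,-0.06,0,0,0,0.023]])

```text
clock: 14.8
tool_pos: [0.4375, 0.0569, 0.0818]
orientation: [-180.0, 0.0, -9.7]
force: [0.4, 0.4, -0.9]
opening: 0.0255
```

```bash
python3 look.py 9; python3 sw.py 82.2 80.9 4|tail -1;  python3 - <<'E'
from h import *
q=load("top9");f=q["frame"][:,:,::-1]
cv2.imwrite("pics/t9.png",cv2.resize(f[180:210,220:260],None,fx=20,fy=20,interpolation=cv2.INTER_LANCZOS4))
a=q["frame"].astype(int).sum(2);b=load("top6")["frame"].astype(int).sum(2);c=load("top0")["frame"].astype(int).sum(2)
print((a-(b+c)//2)[188:200,232:248])
E
```

```text
{'tool_pos': [0.4375, 0.0569, 0.0818], 'orientation': [179.9992, 0.0013, -9.7296], 'force': [0.4512, 0.1149, -0.3512], 'moment': [-0.0732, 0.1451, 0.0147]} 14.9 0.02570599691406756
[1.5, 0.08, -0.06, 0.0, 0.0, 0.0, 0.023]
[[  11   -5   -3   13    7   11    1   15   14    8   16    9    8    5
     5   -1]
 [   8    8   10   -2    6    2    6   10   10    8    9   -6    9    8
    -1   -2]
 [   8    9    6   12    9    6   16    5    1    6   -1   -6   19    6
     6   -3]
 [ -26  -25   -1   12    2   14    3    7   11    3    7   10    6    6
    -4    3]
 [ -33  -39  -35  -22    7   19   12   14    7   11    2    7   12    4
     9    0]
 [ -15  -15  -52  -64  -43   -9  -12  -12    9    9   -5   13   10    1
     6    8]
 [ -44  -17  -14  -12  -71  -67  -28  -25  -25   10   11    3    4   11
     5    2]
 [-103  -84  -53   -1  -11 -118  -84  -55  -29   12    6   14  -10   -2
     7   11]
 [ -97 -109  -97  -63   -2 -109 -140 -122  -29   27    6    0    5   11
    11   10]
 [ -95  -96 -118  -99  -40  -98 -129 -120  -60    3   12   15   18    5
     7    7]
 [ -89 -103 -110 -104  -96 -125 -110 -108 -116  -64    4   10    3    3
     5   -1]
 [ -77  -95  -84  -91 -110 -168 -147  -89  -97 -147  -38    9    2    4
    12    7]]
```

View pics/t9.png

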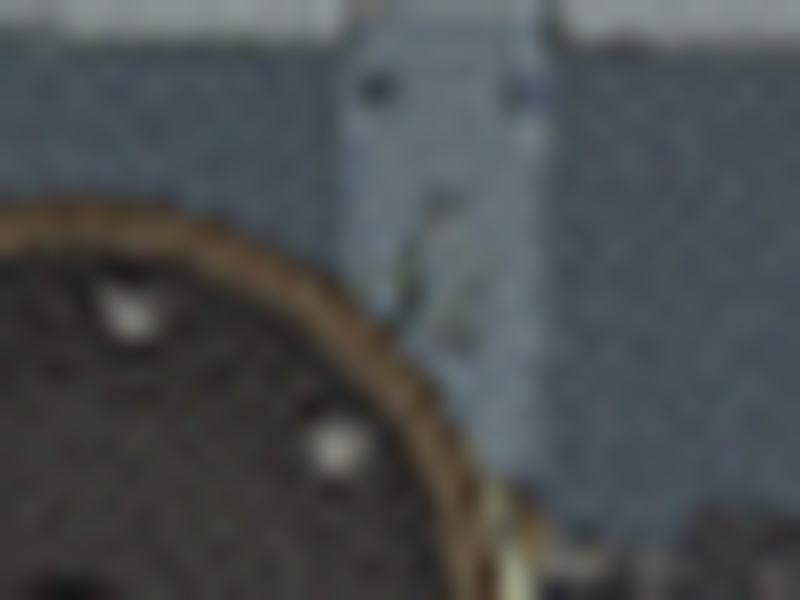

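Free so far, with forces under 1 N. There's a faint darkening at (238–240, 193–195) in the full frame, which would be the tip just short of the wire. I'll continue in about 1 mm steps.

Request:
move_arm(commands=[[1.5,0.02,-0.01,0,0,0,0.006],[1.5,0.04,-0.03,0,0,0,0.011],[1.5,0.06,-0.04,0,0,0,0.017],[1.5,0.08,-0.06,0,0,0,0.023],[1.5,0.08,-0.06,0,0,0,0.023],[1.5,0.08,-0.06,0,0,0,0.023],[1.5,0.08,-0.06,0,0,0,0.023],[1.5,0.08,-0.06,0,0,0,0.023]])

```text
clock: 15.9
tool_pos: [0.4384, 0.0573, 0.0818]
orientation: [-180.0, -0.0, -11.0]
force: [1.2, -0.3, -1.2]
opening: 0.0259
```

Request:
move_arm(commands=[[1.5,0.02,-0.01,0,0,0,0.006],[1.5,0.04,-0.03,0,0,0,0.011],[1.5,0.06,-0.04,0,0,0,0.017],[1.5,0.08,-0.06,0,0,0,0.023],[1.5,0.08,-0.06,0,0,0,0.023],[1.5,0.08,-0.06,0,0,0,0.023],[1.5,0.08,-0.06,0,0,0,0.023],[1.5,0.08,-0.06,0,0,0,0.023]])

```text
clock: 16.9
tool_pos: [0.4393, 0.0577, 0.0818]
orientation: [180.0, 0.0, -12.4]
force: [-0.4, 1.3, -1.4]
opening: 0.026
```

```bash
python3 look.py 10; python3 sw.py 79.6 78.4 4|tail -1;  python3 - <<'E'
from h import *
q=load("top10");f=q["frame"][:,:,::-1]
cv2.imwrite("pics/t10.png",cv2.resize(f[180:210,220:260],None,fx=20,fy=20,interpolation=cv2.INTER_LANCZOS4))
a=q["frame"].astype(int).sum(2);b=load("top6")["frame"].astype(int).sum(2);c=load("top0")["frame"].astype(int).sum(2)
print((a-(b+c)//2)[188:200,232:248])
E
```

```text
{'tool_pos': [0.4393, 0.0578, 0.0818], 'orientation': [179.999, 0.0019, -12.365], 'force': [0.7611, -0.0919, -1.787], 'moment': [-0.055, 0.1735, -0.0313]} 17.0 0.026036495593977124
[1.5, 0.07, -0.05, 0.0, 0.0, 0.0, 0.021]
[[   5   -2    1   11    7   10    5    6    8    7   15    8    8    9
    12   -5]
 [  -3   17   11    4   -1    8    5    7    0    9    5    8   11   11
     2    3]
 [ -16   -2   11    7    5    9    2   13    7    3    8   -9   15    7
    11    5]
 [ -52  -41  -28    8    7   11    3    6    4    6    8   10    3    7
    11   11]
 [  11  -33  -68  -40    4   16   17    2   10    0   11    0    7    5
    18   -3]
 [ -46  -14  -24  -51  -36  -24   -2   11   22    1    1    4    5   -4
    10    8]
 [ -86  -54  -37  -20  -43  -97  -57  -12   55   21    9    5   14    5
    11   -6]
 [ -94  -95 -103  -31    7 -103 -126  -67    0   23    6   11   -1   -3
    12    7]
 [ -95  -98 -108  -81  -42 -111 -141 -159  -35   17   17    3   12   11
    11    6]
 [ -77 -105 -106  -98 -109 -152 -122 -112  -62    1    6    1    3    7
    12    4]
 [ -98  -98  -98 -100 -109 -192 -118  -95  -96  -63    5   16    2   12
    15    0]
 [ -84  -90  -83 -107 -122 -177 -142  -86 -102 -147  -46    8   16    3
     7    4]]
```

View pics/t10.png

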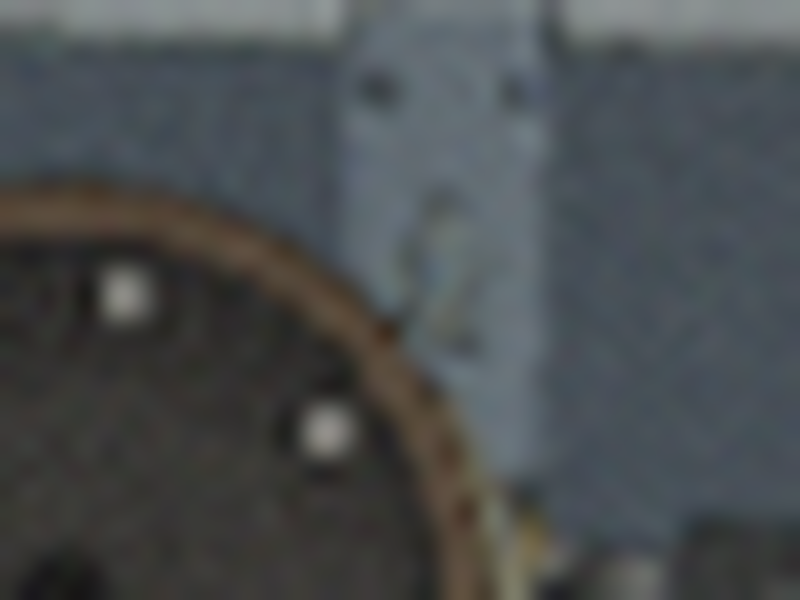

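A bright spot of +55 has appeared at (240,194): the tip is now in front of the wire's left side. It's centred around row 193.9 against the eye's 193.3, possibly 1 to 2 mm low in x. I'll nudge +0.5 mm in x while continuing.

```bash
python3 sw.py 79.6 78.4 4 0.5 0|head -4
```

```text
[1.5, 0.03, -0.02, 0.0, 0.0, 0.0, 0.005]
[1.5, 0.06, -0.03, 0.0, 0.0, 0.0, 0.01]
[1.5, 0.09, -0.05, 0.0, 0.0, 0.0, 0.016]
[1.5, 0.12, -0.07, 0.0, 0.0, 0.0, 0.021]
```

Request:
move_arm(commands=[[1.5,0.03,-0.02,0,0,0,0.005],[1.5,0.06,-0.03,0,0,0,0.01],[1.5,0.09,-0.05,0,0,0,0.016],[1.5,0.12,-0.07,0,0,0,0.021],[1.5,0.12,-0.07,0,0,0,0.021],[1.5,0.12,-0.07,0,0,0,0.021],[1.5,0.12,-0.07,0,0,0,0.021],[1.5,0.12,-0.07,0,0,0,0.021]])

```text
clock: 18.0
tool_pos: [0.4406, 0.0582, 0.0818]
orientation: [-180.0, -0.0, -13.6]
force: [0.3, -0.4, -1.4]
opening: 0.0256
```

Request:
move_arm(commands=[[1.5,0.02,-0.01,0,0,0,0.006],[1.5,0.04,-0.02,0,0,0,0.011],[1.5,0.06,-0.03,0,0,0,0.017],[1.5,0.08,-0.05,0,0,0,0.022],[1.5,0.08,-0.05,0,0,0,0.022],[1.5,0.08,-0.05,0,0,0,0.022],[1.5,0.08,-0.05,0,0,0,0.022],[1.5,0.08,-0.05,0,0,0,0.022]])

```text
clock: 19.0
tool_pos: [0.4416, 0.0585, 0.0818]
orientation: [-180.0, -0.0, -14.8]
force: [-0.2, -0.1, -1.7]
opening: 0.0259
```

```bash
python3 sw.py 77.1 75.1 5|head -5;python3 sw.py 75.1 73.1 5|head -5; python3 look.py 11;  python3 - <<'E'
from h import *
q=load("top11")
a=q["frame"].astype(int).sum(2);b=load("top6")["frame"].astype(int).sum(2);c=load("top0")["frame"].astype(int).sum(2)
print((a-(b+c)//2)[188:200,236:248])
E
```

```text
[1.5, 0.02, -0.02, 0.0, 0.0, 0.0, 0.007]
[1.5, 0.05, -0.04, 0.0, 0.0, 0.0, 0.014]
[1.5, 0.07, -0.05, 0.0, 0.0, 0.0, 0.021]
[1.5, 0.1, -0.07, 0.0, 0.0, 0.0, 0.028]
[1.5, 0.12, -0.09, 0.0, 0.0, 0.0, 0.035]
[1.5, 0.02, -0.02, 0.0, 0.0, 0.0, 0.007]
[1.5, 0.05, -0.04, 0.0, 0.0, 0.0, 0.014]
[1.5, 0.07, -0.05, 0.0, 0.0, 0.0, 0.021]
[1.5, 0.1, -0.07, 0.0, 0.0, 0.0, 0.028]
[1.5, 0.12, -0.09, 0.0, 0.0, 0.0, 0.035]
{'tool_pos': [0.4415, 0.0585, 0.0818], 'orientation': [179.9975, 0.0013, -14.8236], 'force': [0.079, 0.1984, -1.1541], 'moment': [-0.0975, 0.1215, -0.0237]} 19.1 0.02592871167506077
[[   2   22   20   11   22    9   12   15   15    7   -4   -5]
 [   3    6    2    7   10    6    3   -6    4    7    7   11]
 [  13    6   11    6   13   -1   10    4   11   10   12    3]
 [   6    2   12    8    2   11    8   13    7    9    4   13]
 [ -31    1   23    6    2    1    9    5   -2    8    9    8]
 [ -48  -38   -4   21   35   16   -1    2    9    7   11    8]
 [ -14  -81  -72   -3   72   45    6    9    3    6   17   -4]
 [  -4  -92 -128  -80   20   26    1    8    8    2   -1   15]
 [ -48 -108 -134 -133  -85    9    3    4    7    5   12    2]
 [ -91 -132  -95 -109 -133  -39   10   21    0    3    3    6]
 [-139 -187 -138 -101 -135  -69    2   11    3   10   11   -4]
 [  32 -129 -208 -116 -103 -115  -10   10    7    1    8   20]]
```

The tip highlight is now at columns 240–241, rows 193–195, so it's entering the eye with no contact force. Continuing.

Request:
move_arm(commands=[[1.5,0.02,-0.02,0,0,0,0.007],[1.5,0.05,-0.04,0,0,0,0.014],[1.5,0.07,-0.05,0,0,0,0.021],[1.5,0.1,-0.07,0,0,0,0.028],[1.5,0.12,-0.09,0,0,0,0.035],[1.5,0.12,-0.09,0,0,0,0.035],[1.5,0.12,-0.09,0,0,0,0.035],[1.5,0.12,-0.09,0,0,0,0.035]])

```text
clock: 20.1
tool_pos: [0.4429, 0.0591, 0.0818]
orientation: [-180.0, -0.0, -16.8]
force: [0.4, 0.1, -1.5]
opening: 0.0258
```

Request:
move_arm(commands=[[1.5,0.02,-0.02,0,0,0,0.007],[1.5,0.05,-0.04,0,0,0,0.014],[1.5,0.07,-0.05,0,0,0,0.021],[1.5,0.1,-0.07,0,0,0,0.028],[1.5,0.12,-0.09,0,0,0,0.035],[1.5,0.12,-0.09,0,0,0,0.035],[1.5,0.12,-0.09,0,0,0,0.035],[1.5,0.12,-0.09,0,0,0,0.035]])

```text
clock: 21.1
tool_pos: [0.4443, 0.0596, 0.0818]
orientation: [-180.0, -0.0, -18.8]
force: [-0.1, 0.3, -1.1]
opening: 0.0258
```

```bash
python3 sw.py 73.1 70.6 5|head -5;python3 sw.py 70.6 68.1 5|sed -n '1p;5p'
```

```text
[1.5, 0.03, -0.02, 0.0, 0.0, 0.0, 0.009]
[1.5, 0.06, -0.05, 0.0, 0.0, 0.0, 0.017]
[1.5, 0.09, -0.07, 0.0, 0.0, 0.0, 0.026]
[1.5, 0.12, -0.09, 0.0, 0.0, 0.0, 0.035]
[1.5, 0.15, -0.11, 0.0, 0.0, 0.0, 0.044]
[1.5, 0.03, -0.02, 0.0, 0.0, 0.0, 0.009]
[1.5, 0.15, -0.11, 0.0, 0.0, 0.0, 0.044]
```

Request:
move_arm(commands=[[1.5,0.03,-0.02,0,0,0,0.009],[1.5,0.06,-0.05,0,0,0,0.017],[1.5,0.09,-0.07,0,0,0,0.026],[1.5,0.12,-0.09,0,0,0,0.035],[1.5,0.15,-0.11,0,0,0,0.044],[1.5,0.15,-0.11,0,0,0,0.044],[1.5,0.15,-0.11,0,0,0,0.044],[1.5,0.15,-0.11,0,0,0,0.044]])

```text
clock: 22.1
tool_pos: [0.4463, 0.0602, 0.0819]
orientation: [-180.0, -0.0, -21.3]
force: [2.1, 0.6, -1.2]
opening: 0.0258
```

Request:
move_arm(commands=[[1.5,0.03,-0.02,0,0,0,0.009],[1.5,0.06,-0.05,0,0,0,0.017],[1.5,0.09,-0.07,0,0,0,0.026],[1.5,0.12,-0.09,0,0,0,0.035],[1.5,0.15,-0.11,0,0,0,0.044],[1.5,0.15,-0.11,0,0,0,0.044],[1.5,0.15,-0.11,0,0,0,0.044],[1.5,0.15,-0.11,0,0,0,0.044]])

```text
clock: 23.1
tool_pos: [0.4482, 0.0607, 0.0819]
orientation: [-180.0, -0.0, -23.9]
force: [4.3, 3.4, -1.4]
opening: 0.0256
```

The eye is now pushing the pin by +4.3 N in x and +3.4 N in y, so the bar sits too far towards -x in the hole. I'll shift +1.2 mm in x without turning.

Request:
move_arm(commands=[[1.5,0.03,-0.01,0,0,0,0],[1.5,0.06,-0.02,0,0,0,0],[1.5,0.08,-0.04,0,0,0,0],[1.5,0.11,-0.05,0,0,0,0],[1.5,0.11,-0.05,0,0,0,0],[1.5,0.11,-0.05,0,0,0,0],[1.5,0.11,-0.05,0,0,0,0],[1.5,0.11,-0.05,0,0,0,0]])

```text
clock: 24.1
tool_pos: [0.4488, 0.0604, 0.0817]
orientation: [180.0, 0.0, -23.9]
force: [0.6, -0.4, -0.4]
opening: 0.0259
```

```bash
python3 -c "
from plant import sensors
o=sensors.get_obs();print(o['tool_pos'],o['force'],o['moment'])"; python3 sw.py 68.1 65.6 5|head -5
```

```text
[0.44875593 0.0603636  0.08165832] [ 0.62573699 -0.36469761 -0.41582355] [-0.03794319 -0.11534828  0.10194759]
[1.5, 0.03, -0.02, 0.0, 0.0, 0.0, 0.009]
[1.5, 0.06, -0.05, 0.0, 0.0, 0.0, 0.017]
[1.5, 0.09, -0.07, 0.0, 0.0, 0.0, 0.026]
[1.5, 0.12, -0.09, 0.0, 0.0, 0.0, 0.035]
[1.5, 0.15, -0.11, 0.0, 0.0, 0.0, 0.044]
```

The forces have dropped back to noise. Continuing the swing.

Request:
move_arm(commands=[[1.5,0.03,-0.02,0,0,0,0.009],[1.5,0.06,-0.05,0,0,0,0.017],[1.5,0.09,-0.07,0,0,0,0.026],[1.5,0.12,-0.09,0,0,0,0.035],[1.5,0.15,-0.11,0,0,0,0.044],[1.5,0.15,-0.11,0,0,0,0.044],[1.5,0.15,-0.11,0,0,0,0.044],[1.5,0.15,-0.11,0,0,0,0.044]])

```text
clock: 25.1
tool_pos: [0.4509, 0.061, 0.0818]
orientation: [180.0, 0.0, -26.4]
force: [0.2, -0.1, -2.2]
opening: 0.0259
```

```bash
python3 -c "
from plant import sensors
o=sensors.get_obs();print(o['tool_pos'],o['force'],o['moment'])"; python3 sw.py 65.6 62.6 6|head -6
```

```text
[0.45090131 0.06099367 0.08180771] [ 0.2295535  -0.07838439 -2.20933388] [-0.03240533  0.1623944  -0.008558  ]
[1.5, 0.03, -0.02, 0.0, 0.0, 0.0, 0.009]
[1.5, 0.06, -0.05, 0.0, 0.0, 0.0, 0.017]
[1.5, 0.09, -0.07, 0.0, 0.0, 0.0, 0.026]
[1.5, 0.12, -0.09, 0.0, 0.0, 0.0, 0.035]
[1.5, 0.15, -0.11, 0.0, 0.0, 0.0, 0.044]
[1.5, 0.18, -0.13, 0.0, 0.0, 0.0, 0.052]
```

Request:
move_arm(commands=[[1.5,0.03,-0.02,0,0,0,0.009],[1.5,0.06,-0.05,0,0,0,0.017],[1.5,0.09,-0.07,0,0,0,0.026],[1.5,0.12,-0.09,0,0,0,0.035],[1.5,0.15,-0.11,0,0,0,0.044],[1.5,0.18,-0.13,0,0,0,0.052],[1.5,0.18,-0.13,0,0,0,0.052],[1.5,0.18,-0.13,0,0,0,0.052]])

```text
clock: 26.1
tool_pos: [0.4531, 0.0614, 0.0818]
orientation: [-180.0, -0.0, -29.4]
force: [-0.2, 0.0, -2.2]
opening: 0.0257
```

```bash
python3 -c "
from plant import sensors
o=sensors.get_obs();print(o['tool_pos'],o['force'],o['moment'])"; python3 sw.py 62.6 58.1 7|head -7
```

```text
[0.45312485 0.06139098 0.08181921] [-0.18014487  0.0353557  -2.17754854] [-0.0156193   0.13887465 -0.00380217]
[1.5, 0.04, -0.03, 0.0, 0.0, 0.0, 0.011]
[1.5, 0.08, -0.06, 0.0, 0.0, 0.0, 0.022]
[1.5, 0.12, -0.09, 0.0, 0.0, 0.0, 0.034]
[1.5, 0.16, -0.12, 0.0, 0.0, 0.0, 0.045]
[1.5, 0.2, -0.14, 0.0, 0.0, 0.0, 0.056]
[1.5, 0.24, -0.17, 0.0, 0.0, 0.0, 0.067]
[1.5, 0.28, -0.2, 0.0, 0.0, 0.0, 0.079]
```

The full bar diameter is now through with no side force. Going on in larger steps.

Request:
move_arm(commands=[[1.5,0.04,-0.03,0,0,0,0.011],[1.5,0.08,-0.06,0,0,0,0.022],[1.5,0.12,-0.09,0,0,0,0.034],[1.5,0.16,-0.12,0,0,0,0.045],[1.5,0.2,-0.14,0,0,0,0.056],[1.5,0.24,-0.17,0,0,0,0.067],[1.5,0.28,-0.2,0,0,0,0.079],[1.5,0.28,-0.2,0,0,0,0.079]])

```text
clock: 27.1
tool_pos: [0.4566, 0.0617, 0.0818]
orientation: [-180.0, -0.0, -33.9]
force: [0.2, 0.6, -2.1]
opening: 0.0259
```

```bash
python3 -c "
from plant import sensors
o=sensors.get_obs();print(o['tool_pos'],o['orientation'],o['force'],o['moment'])"; python3 sw.py 58.1 53.1 7|head -7
```

```text
[0.45658313 0.06174625 0.08179912] [-1.79999008e+02 -3.82437638e-04 -3.39204482e+01] [ 0.21257489  0.59628831 -2.12948035] [-0.08642496  0.17175025  0.04945744]
[1.5, 0.04, -0.03, 0.0, 0.0, 0.0, 0.012]
[1.5, 0.09, -0.06, 0.0, 0.0, 0.0, 0.025]
[1.5, 0.13, -0.1, 0.0, 0.0, 0.0, 0.037]
[1.5, 0.18, -0.13, 0.0, 0.0, 0.0, 0.05]
[1.5, 0.22, -0.16, 0.0, 0.0, 0.0, 0.062]
[1.5, 0.27, -0.19, 0.0, 0.0, 0.0, 0.075]
[1.5, 0.31, -0.22, 0.0, 0.0, 0.0, 0.087]
```

Request:
move_arm(commands=[[1.5,0.04,-0.03,0,0,0,0.012],[1.5,0.09,-0.06,0,0,0,0.025],[1.5,0.13,-0.1,0,0,0,0.037],[1.5,0.18,-0.13,0,0,0,0.05],[1.5,0.22,-0.16,0,0,0,0.062],[1.5,0.27,-0.19,0,0,0,0.075],[1.5,0.31,-0.22,0,0,0,0.087],[1.5,0.31,-0.22,0,0,0,0.087]])

```text
clock: 28.1
tool_pos: [0.4604, 0.0619, 0.0818]
orientation: [-180.0, -0.0, -38.9]
force: [-0.6, -0.4, -0.5]
opening: 0.0257
```

```bash
python3 -c "
from plant import sensors
o=sensors.get_obs();print(o['tool_pos'],o['orientation'],o['force'],o['moment'])"; python3 sw.py 53.1 48.1 7|head -7
```

```text
[0.46040809 0.06185834 0.08181559] [-1.79996499e+02 -1.22266126e-03 -3.89049228e+01] [-0.60881595 -0.42788586 -0.49785745] [-0.03096887  0.16701015 -0.03242772]
[1.5, 0.04, -0.03, 0.0, 0.0, 0.0, 0.012]
[1.5, 0.09, -0.06, 0.0, 0.0, 0.0, 0.025]
[1.5, 0.13, -0.1, 0.0, 0.0, 0.0, 0.037]
[1.5, 0.18, -0.13, 0.0, 0.0, 0.0, 0.05]
[1.5, 0.22, -0.16, 0.0, 0.0, 0.0, 0.062]
[1.5, 0.27, -0.19, 0.0, 0.0, 0.0, 0.075]
[1.5, 0.31, -0.22, 0.0, 0.0, 0.0, 0.087]
```

Request:
move_arm(commands=[[1.5,0.04,-0.03,0,0,0,0.012],[1.5,0.09,-0.06,0,0,0,0.025],[1.5,0.13,-0.1,0,0,0,0.037],[1.5,0.18,-0.13,0,0,0,0.05],[1.5,0.22,-0.16,0,0,0,0.062],[1.5,0.27,-0.19,0,0,0,0.075],[1.5,0.31,-0.22,0,0,0,0.087],[1.5,0.31,-0.22,0,0,0,0.087]])

```text
clock: 29.1
tool_pos: [0.4642, 0.0616, 0.0818]
orientation: [180.0, 0.0, -43.9]
force: [-0.3, 0.1, -1.1]
opening: 0.0257
```

```bash
python3 -c "
from plant import sensors
o=sensors.get_obs();print(o['tool_pos'],o['orientation'],o['force'],o['moment'])"; python3 sw.py 48.1 43.1 7|head -7
```

```text
[0.46416829 0.06161018 0.08178853] [ 1.79998392e+02  3.96938952e-04 -4.38877542e+01] [-0.27406044  0.12155638 -1.08450433] [ 0.00200641  0.12717481 -0.01895167]
[1.5, 0.04, -0.03, 0.0, 0.0, 0.0, 0.012]
[1.5, 0.09, -0.06, 0.0, 0.0, 0.0, 0.025]
[1.5, 0.13, -0.1, 0.0, 0.0, 0.0, 0.037]
[1.5, 0.18, -0.13, 0.0, 0.0, 0.0, 0.05]
[1.5, 0.22, -0.16, 0.0, 0.0, 0.0, 0.062]
[1.5, 0.27, -0.19, 0.0, 0.0, 0.0, 0.075]
[1.5, 0.31, -0.22, 0.0, 0.0, 0.0, 0.087]
```

Request:
move_arm(commands=[[1.5,0.04,-0.03,0,0,0,0.012],[1.5,0.09,-0.06,0,0,0,0.025],[1.5,0.13,-0.1,0,0,0,0.037],[1.5,0.18,-0.13,0,0,0,0.05],[1.5,0.22,-0.16,0,0,0,0.062],[1.5,0.27,-0.19,0,0,0,0.075],[1.5,0.31,-0.22,0,0,0,0.087],[1.5,0.31,-0.22,0,0,0,0.087]])

```text
clock: 30.1
tool_pos: [0.4679, 0.061, 0.0818]
orientation: [180.0, 0.0, -48.9]
force: [-0.4, 0.3, -1.9]
opening: 0.0258
```

```bash
python3 look.py 12
python3 - <<'E'
from h import *
q=load("top12");f=q["frame"][:,:,::-1]
cv2.imwrite("pics/t12.png",cv2.resize(f[175:225,215:275],None,fx=12,fy=12,interpolation=cv2.INTER_LANCZOS4))
E
```

```text
{'tool_pos': [0.4679, 0.061, 0.0818], 'orientation': [179.9985, 0.0009, -48.8564], 'force': [-0.1433, -0.436, -1.6001], 'moment': [0.0477, 0.1759, 0.0181]} 30.2 0.02558107040258347
```

View pics/t12.png

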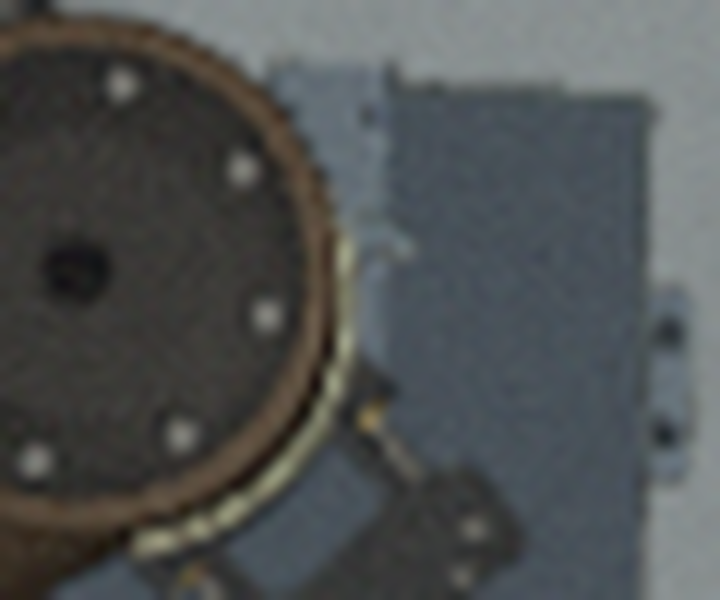

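View pics/scene12.png

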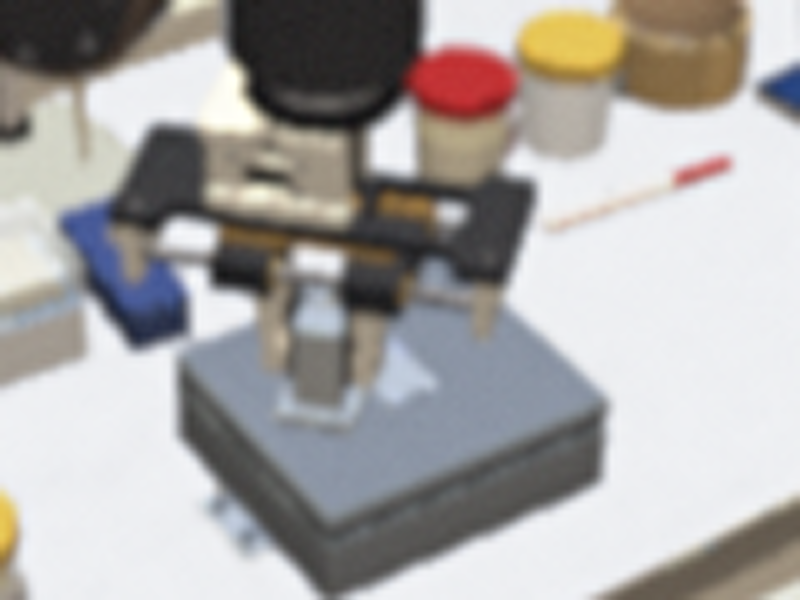

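The top view shows the tip out on the far side of the eye at (405,250), close to the expected (419,253). The scene view shows the pin upright and level, skimming the lid. Continuing with about 6° per call.

```bash
python3 sw.py 43.1 37.1 8
```

```text
[1.5, 0.05, -0.03, 0.0, 0.0, 0.0, 0.013]
[1.5, 0.09, -0.07, 0.0, 0.0, 0.0, 0.026]
[1.5, 0.14, -0.1, 0.0, 0.0, 0.0, 0.039]
[1.5, 0.18, -0.13, 0.0, 0.0, 0.0, 0.052]
[1.5, 0.23, -0.17, 0.0, 0.0, 0.0, 0.065]
[1.5, 0.28, -0.2, 0.0, 0.0, 0.0, 0.079]
[1.5, 0.33, -0.23, 0.0, 0.0, 0.0, 0.092]
[1.5, 0.38, -0.26, 0.0, 0.0, 0.0, 0.105]
```

Request:
move_arm(commands=[[1.5,0.05,-0.03,0,0,0,0.013],[1.5,0.09,-0.07,0,0,0,0.026],[1.5,0.14,-0.1,0,0,0,0.039],[1.5,0.18,-0.13,0,0,0,0.052],[1.5,0.23,-0.17,0,0,0,0.065],[1.5,0.28,-0.2,0,0,0,0.079],[1.5,0.33,-0.23,0,0,0,0.092],[1.5,0.38,-0.26,0,0,0,0.105]])

```text
clock: 31.2
tool_pos: [0.4724, 0.0599, 0.0818]
orientation: [180.0, 0.0, -54.9]
force: [-0.1, -0.1, -1.6]
opening: 0.0259
```

Request:
move_arm(commands=[[1.5,0.05,-0.03,0,0,0,0.013],[1.5,0.09,-0.07,0,0,0,0.026],[1.5,0.14,-0.1,0,0,0,0.039],[1.5,0.18,-0.13,0,0,0,0.052],[1.5,0.23,-0.17,0,0,0,0.065],[1.5,0.28,-0.2,0,0,0,0.079],[1.5,0.33,-0.23,0,0,0,0.092],[1.5,0.38,-0.26,0,0,0,0.105]])

```text
clock: 32.2
tool_pos: [0.4767, 0.0583, 0.0818]
orientation: [180.0, -0.0, -60.9]
force: [-0.8, -0.6, -1.0]
opening: 0.0257
```

```bash
python3 -c "
from plant import sensors
o=sensors.get_obs();print(o['tool_pos'],o['orientation'],o['force'],o['moment'])"
```

```text
[0.47669277 0.05825081 0.08178766] [ 1.79998596e+02 -2.04265568e-05 -6.09436811e+01] [-0.80417125 -0.64944589 -1.01224141] [-0.00409464  0.09323918 -0.04551374]
```

Request:
move_arm(commands=[[1.5,0.05,-0.03,0,0,0,0.013],[1.5,0.09,-0.07,0,0,0,0.026],[1.5,0.14,-0.1,0,0,0,0.039],[1.5,0.18,-0.13,0,0,0,0.052],[1.5,0.23,-0.17,0,0,0,0.065],[1.5,0.28,-0.2,0,0,0,0.079],[1.5,0.33,-0.23,0,0,0,0.092],[1.5,0.38,-0.26,0,0,0,0.105]])

```text
clock: 33.2
tool_pos: [0.4808, 0.0562, 0.0818]
orientation: [-180.0, -0.0, -67.0]
force: [-0.3, -0.4, -1.0]
opening: 0.026
```

```bash
python3 -c "
from plant import sensors
o=sensors.get_obs();print(o['tool_pos'],o['orientation'],o['force'],o['moment'])"; python3 sw.py 25.1 21.1 7; python3 -c "
from mv import *
for f in (98,87.5,68.1,58.1,43.1,31.1,25.1,10,4):print(f,pinpose(f,EYE2,delta=DEL))"
```

```text
[0.48083105 0.05618507 0.08179825] [-1.79997748e+02 -4.59440993e-04 -6.69600044e+01] [-0.28481349 -0.43957979 -0.95250162] [0.02456505 0.10180281 0.00687113]
[1.5, 0.03, -0.03, 0.0, 0.0, 0.0, 0.01]
[1.5, 0.07, -0.05, 0.0, 0.0, 0.0, 0.02]
[1.5, 0.1, -0.08, 0.0, 0.0, 0.0, 0.03]
[1.5, 0.14, -0.1, 0.0, 0.0, 0.0, 0.04]
[1.5, 0.18, -0.13, 0.0, 0.0, 0.0, 0.05]
[1.5, 0.21, -0.15, 0.0, 0.0, 0.0, 0.06]
[1.5, 0.25, -0.18, 0.0, 0.0, 0.0, 0.07]
[1.5, 0.25, -0.18, 0.0, 0.0, 0.0, 0.07]
98 [np.float64(0.42792595320577714), np.float64(0.049819905053275576), 6.069999999999993]
87.5 [np.float64(0.4341695148656342), np.float64(0.05475934962427691), -4.430000000000007]
68.1 [np.float64(0.4476235379036104), np.float64(0.06058099060959502), -23.830000000000013]
58.1 [np.float64(0.45511936817459414), np.float64(0.06172780506599033), -33.83]
43.1 [np.float64(0.4664509088490756), np.float64(0.06097485524133467), -48.83]
31.1 [np.float64(0.47513398087834335), np.float64(0.0582701202530053), -60.83]
25.1 [np.float64(0.4792161029011435), np.float64(0.05625247166565037), -66.83]
10 [np.float64(0.4883637392263608), np.float64(0.049396318095046875), -81.93]
4 [np.float64(0.4914458223457655), np.float64(0.04604439481487382), -87.93]
```

Still free. The offset from the plan stays at a constant +1.6 mm in x, as intended. Going on to about φ=15°, and then slow steps.

Request:
move_arm(commands=[[1.5,0.04,-0.03,0,0,0,0.012],[1.5,0.09,-0.06,0,0,0,0.025],[1.5,0.13,-0.1,0,0,0,0.037],[1.5,0.18,-0.13,0,0,0,0.05],[1.5,0.22,-0.16,0,0,0,0.062],[1.5,0.27,-0.19,0,0,0,0.075],[1.5,0.31,-0.22,0,0,0,0.087],[1.5,0.31,-0.22,0,0,0,0.087]])

```text
clock: 34.2
tool_pos: [0.484, 0.0542, 0.0818]
orientation: [180.0, -0.0, -71.9]
force: [0.2, 0.5, -1.7]
opening: 0.0256
```

Request:
move_arm(commands=[[1.5,0.04,-0.03,0,0,0,0.012],[1.5,0.09,-0.06,0,0,0,0.025],[1.5,0.13,-0.1,0,0,0,0.037],[1.5,0.18,-0.13,0,0,0,0.05],[1.5,0.22,-0.16,0,0,0,0.062],[1.5,0.27,-0.19,0,0,0,0.075],[1.5,0.31,-0.22,0,0,0,0.087],[1.5,0.31,-0.22,0,0,0,0.087]])

```text
clock: 35.2
tool_pos: [0.487, 0.0519, 0.0818]
orientation: [180.0, -0.0, -76.9]
force: [0.8, 0.8, -2.1]
opening: 0.0256
```

```bash
python3 look.py 13; python3 sw.py 15.1 13.1 5;python3 - <<'E'
from h import *
q=load("top13");f=q["frame"][:,:,::-1]
cv2.imwrite("pics/t13.png",cv2.resize(f[175:225,215:275],None,fx=12,fy=12,interpolation=cv2.INTER_LANCZOS4))
E
```

```text
{'tool_pos': [0.487, 0.0519, 0.0818], 'orientation': [179.9913, -0.0048, -76.8761], 'force': [-0.0892, 0.1005, -1.6777], 'moment': [-0.0322, 0.1982, 0.034]} 35.3 0.026028993549180816
[1.5, 0.02, -0.02, 0.0, 0.0, 0.0, 0.007]
[1.5, 0.05, -0.04, 0.0, 0.0, 0.0, 0.014]
[1.5, 0.07, -0.05, 0.0, 0.0, 0.0, 0.021]
[1.5, 0.1, -0.07, 0.0, 0.0, 0.0, 0.028]
[1.5, 0.12, -0.09, 0.0, 0.0, 0.0, 0.035]
[1.5, 0.12, -0.09, 0.0, 0.0, 0.0, 0.035]
[1.5, 0.12, -0.09, 0.0, 0.0, 0.0, 0.035]
[1.5, 0.12, -0.09, 0.0, 0.0, 0.0, 0.035]
```

View pics/t13.png

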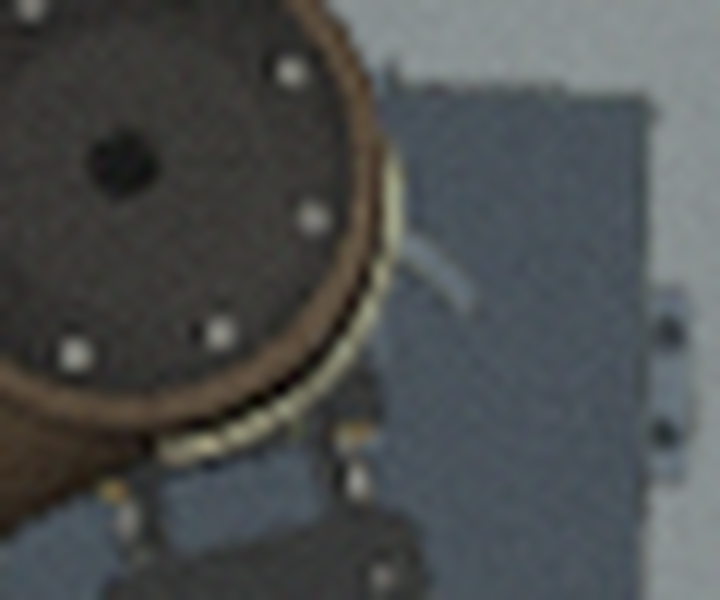

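View pics/scene13.png

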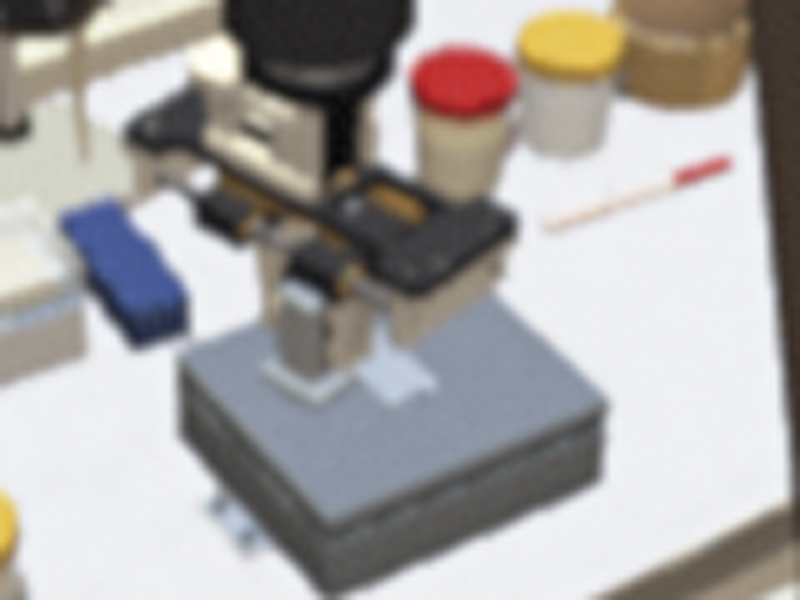

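The top view shows the tip at (470,305), about 37 mm out on the -y side. The scene view shows the foot on the lid, still upright. From the first picture the collar should come home around φ≈2°±4°. I'll step 3°, then 2°, then about 1 mm per call.

Request:
move_arm(commands=[[1.5,0.02,-0.02,0,0,0,0.007],[1.5,0.05,-0.04,0,0,0,0.014],[1.5,0.07,-0.05,0,0,0,0.021],[1.5,0.1,-0.07,0,0,0,0.028],[1.5,0.12,-0.09,0,0,0,0.035],[1.5,0.15,-0.11,0,0,0,0.044],[1.5,0.18,-0.13,0,0,0,0.052],[1.5,0.18,-0.13,0,0,0,0.052]])

```text
clock: 36.3
tool_pos: [0.4887, 0.0505, 0.0818]
orientation: [180.0, -0.0, -79.9]
force: [0.1, 0.4, -1.1]
opening: 0.0261
```

Request:
move_arm(commands=[[1.5,0.02,-0.02,0,0,0,0.007],[1.5,0.05,-0.04,0,0,0,0.014],[1.5,0.07,-0.05,0,0,0,0.021],[1.5,0.1,-0.07,0,0,0,0.028],[1.5,0.12,-0.09,0,0,0,0.035],[1.5,0.12,-0.09,0,0,0,0.035],[1.5,0.12,-0.09,0,0,0,0.035],[1.5,0.12,-0.09,0,0,0,0.035]])

```text
clock: 37.3
tool_pos: [0.4898, 0.0494, 0.0818]
orientation: [180.0, -0.0, -81.9]
force: [-1.9, -0.7, -2.1]
opening: 0.0258
```

Request:
move_arm(commands=[[1.5,0.02,-0.01,0,0,0,0.006],[1.5,0.04,-0.03,0,0,0,0.011],[1.5,0.06,-0.04,0,0,0,0.017],[1.5,0.08,-0.06,0,0,0,0.023],[1.5,0.09,-0.07,0,0,0,0.026],[1.5,0.09,-0.07,0,0,0,0.026],[1.5,0.09,-0.07,0,0,0,0.026],[1.5,0.09,-0.07,0,0,0,0.026]])

```text
clock: 38.3
tool_pos: [0.4906, 0.0487, 0.0818]
orientation: [180.0, 0.0, -83.4]
force: [-1.9, 2.1, -1.9]
opening: 0.0255
```

```bash
python3 -c "
from plant import sensors
o=sensors.get_obs();print(o['tool_pos'],o['orientation'],o['force'],o['moment'])"
```

```text
[0.49056377 0.04868838 0.0817502 ] [ 1.79989034e+02  1.11925545e-03 -8.33558003e+01] [-1.88192138  2.09213139 -1.85606671] [ 0.66698288  1.11087258 -0.08350189]
```

A light contact is beginning: -1.9 N in x and +2.1 N in y. I'll step 1.2° with a 0.3 mm correction in -x to tell a side rub from the collar.

```bash
python3 sw.py 8.6 7.4 4 -0.3 0|head -4
```

```text
[1.5, 0.02, -0.01, 0.0, 0.0, 0.0, 0.005]
[1.5, 0.03, -0.01, 0.0, 0.0, 0.0, 0.01]
[1.5, 0.05, -0.02, 0.0, 0.0, 0.0, 0.016]
[1.5, 0.07, -0.02, 0.0, 0.0, 0.0, 0.021]
```

Request:
move_arm(commands=[[1.5,0.02,-0.01,0,0,0,0.005],[1.5,0.03,-0.01,0,0,0,0.01],[1.5,0.05,-0.02,0,0,0,0.016],[1.5,0.07,-0.02,0,0,0,0.021],[1.5,0.07,-0.02,0,0,0,0.021],[1.5,0.07,-0.02,0,0,0,0.021],[1.5,0.07,-0.02,0,0,0,0.021],[1.5,0.07,-0.02,0,0,0,0.021]])

```text
clock: 39.3
tool_pos: [0.491, 0.048, 0.0818]
orientation: [-180.0, -0.0, -84.6]
force: [-2.0, -0.5, -2.0]
opening: 0.0258
```

```bash
python3 -c "
from plant import sensors
o=sensors.get_obs();print(o['tool_pos'],o['orientation'],o['force'],o['moment'])"
```

```text
[0.4910051  0.04798982 0.0818193 ] [-1.79995963e+02 -3.45079987e-03 -8.45538378e+01] [-1.96021819 -0.54712256 -1.99514063] [0.2079328  0.75215809 0.00916009]
```

There's no y resistance, so it's a light side rub in -x and not the collar yet. Shifting another 0.5 mm in -x while stepping on.

```bash
python3 sw.py 7.4 6.1 4 -0.5 0|head -4
```

```text
[1.5, 0.02, -0.0, 0.0, 0.0, 0.0, 0.006]
[1.5, 0.04, -0.0, 0.0, 0.0, 0.0, 0.011]
[1.5, 0.06, -0.01, 0.0, 0.0, 0.0, 0.017]
[1.5, 0.07, -0.01, 0.0, 0.0, 0.0, 0.023]
```

Request:
move_arm(commands=[[1.5,0.02,0,0,0,0,0.006],[1.5,0.04,0,0,0,0,0.011],[1.5,0.06,-0.01,0,0,0,0.017],[1.5,0.07,-0.01,0,0,0,0.023],[1.5,0.07,-0.01,0,0,0,0.023],[1.5,0.07,-0.01,0,0,0,0.023],[1.5,0.07,-0.01,0,0,0,0.023],[1.5,0.07,-0.01,0,0,0,0.023]])

```text
clock: 40.3
tool_pos: [0.4911, 0.0473, 0.0818]
orientation: [-180.0, -0.0, -85.9]
force: [-0.7, 0.3, -1.9]
opening: 0.0259
```

```bash
python3 -c "
from plant import sensors
o=sensors.get_obs();print(o['tool_pos'],o['orientation'],o['force'],o['moment'])";python3 sw.py 6.1 4.9 4 0 0|head -4
```

```text
[0.49112355 0.04731604 0.08181417] [-1.79998561e+02 -1.69127861e-03 -8.58700311e+01] [-0.73948356  0.28035701 -1.87516271] [ 0.03088064  0.12464158 -0.03439814]
[1.5, 0.02, -0.01, 0.0, 0.0, 0.0, 0.005]
[1.5, 0.04, -0.03, 0.0, 0.0, 0.0, 0.01]
[1.5, 0.05, -0.04, 0.0, 0.0, 0.0, 0.016]
[1.5, 0.07, -0.05, 0.0, 0.0, 0.0, 0.021]
```

Free again, with the moment back to baseline. Continuing in 1 mm steps, keeping a slight -x bias.

Request:
move_arm(commands=[[1.5,0.02,-0.01,0,0,0,0.005],[1.5,0.04,-0.02,0,0,0,0.01],[1.5,0.05,-0.03,0,0,0,0.016],[1.5,0.07,-0.04,0,0,0,0.021],[1.5,0.07,-0.04,0,0,0,0.021],[1.5,0.07,-0.04,0,0,0,0.021],[1.5,0.07,-0.04,0,0,0,0.021],[1.5,0.07,-0.04,0,0,0,0.021]])

```text
clock: 41.3
tool_pos: [0.4916, 0.0467, 0.0818]
orientation: [-180.0, 0.0, -87.1]
force: [-0.3, -0.3, -2.3]
opening: 0.0258
```

```bash
python3 -c "
from plant import sensors
o=sensors.get_obs();print(o['tool_pos'],o['orientation'],o['force'],o['moment'])";python3 sw.py 4.9 3.6 4 0 0|head -4
```

```text
[0.49156873 0.04666414 0.08180517] [-1.79999247e+02  2.97768288e-04 -8.70771830e+01] [-0.32926967 -0.31739548 -2.33722578] [ 0.03926824  0.10361265 -0.02590962]
[1.5, 0.02, -0.01, 0.0, 0.0, 0.0, 0.006]
[1.5, 0.04, -0.03, 0.0, 0.0, 0.0, 0.011]
[1.5, 0.06, -0.04, 0.0, 0.0, 0.0, 0.017]
[1.5, 0.08, -0.06, 0.0, 0.0, 0.0, 0.023]
```

Request:
move_arm(commands=[[1.5,0.02,-0.01,0,0,0,0.006],[1.5,0.04,-0.02,0,0,0,0.011],[1.5,0.06,-0.03,0,0,0,0.017],[1.5,0.08,-0.05,0,0,0,0.023],[1.5,0.08,-0.05,0,0,0,0.023],[1.5,0.08,-0.05,0,0,0,0.023],[1.5,0.08,-0.05,0,0,0,0.023],[1.5,0.08,-0.05,0,0,0,0.023]])

```text
clock: 42.3
tool_pos: [0.4921, 0.0459, 0.0818]
orientation: [-180.0, 0.0, -88.4]
force: [-0.7, -0.6, -1.6]
opening: 0.0255
```

```bash
python3 -c "
from plant import sensors
o=sensors.get_obs();print(o['tool_pos'],o['orientation'],o['force'],o['moment'])"
```

```text
[0.49208856 0.04588648 0.08180865] [-1.79999960e+02  1.98505900e-04 -8.83927399e+01] [-0.68264941 -0.55541601 -1.60551797] [0.02955701 0.14856222 0.00694497]
```

Request:
move_arm(commands=[[1.5,0.02,-0.01,0,0,0,0.006],[1.5,0.04,-0.02,0,0,0,0.011],[1.5,0.06,-0.03,0,0,0,0.017],[1.5,0.08,-0.05,0,0,0,0.023],[1.5,0.08,-0.05,0,0,0,0.023],[1.5,0.08,-0.05,0,0,0,0.023],[1.5,0.08,-0.05,0,0,0,0.023],[1.5,0.08,-0.05,0,0,0,0.023]])

```text
clock: 43.3
tool_pos: [0.4927, 0.0451, 0.0818]
orientation: [-180.0, 0.0, -89.7]
force: [-0.1, 1.1, -0.6]
opening: 0.0257
```

```bash
python3 -c "
from plant import sensors
o=sensors.get_obs();print(o['tool_pos'],o['orientation'],o['force'],o['moment'])"
```

```text
[0.4926663  0.04511408 0.08181298] [-1.79996456e+02  8.53870259e-04 -8.97124854e+01] [-0.10330042  1.10951651 -0.60940383] [ 0.04152869  0.04931484 -0.02475602]
```

Request:
move_arm(commands=[[1.5,0.02,-0.01,0,0,0,0.006],[1.5,0.04,-0.02,0,0,0,0.011],[1.5,0.06,-0.03,0,0,0,0.017],[1.5,0.08,-0.05,0,0,0,0.023],[1.5,0.08,-0.05,0,0,0,0.023],[1.5,0.08,-0.05,0,0,0,0.023],[1.5,0.08,-0.05,0,0,0,0.023],[1.5,0.08,-0.05,0,0,0,0.023]])

```text
clock: 44.3
tool_pos: [0.4932, 0.0449, 0.0818]
orientation: [-180.0, 0.0, -91.0]
force: [-1.6, 5.0, -0.6]
opening: 0.0258
```

```bash
python3 -c "
from plant import sensors
o=sensors.get_obs();print(o['tool_pos'],o['orientation'],o['force'],o['moment'])"
```

```text
[0.49323036 0.04486117 0.08183829] [-1.79981343e+02  4.41361329e-02 -9.10430850e+01] [-1.62360384  5.03394792 -0.60037795] [ 2.02619321  0.56840867 -0.05129028]
```

The collar is felt: y stopped moving and Fy=+5 N at φ≈1°, where the first picture put it. Stiffness is about 9 N/mm, so 0.5 mm more straight along -y should give about 10 N.

Request:
move_arm(commands=[[1.5,0.01,0.01,0,0,0,0],[1.5,0.02,0.01,0,0,0,0],[1.5,0.03,0.01,0,0,0,0],[1.5,0.04,0.01,0,0,0,0],[1.5,0.05,0.01,0,0,0,0],[1.5,0.05,0.01,0,0,0,0],[1.5,0.05,0.01,0,0,0,0],[1.5,0.05,0.01,0,0,0,0]])

```text
clock: 45.3
tool_pos: [0.4933, 0.0448, 0.0819]
orientation: [-180.0, 0.1, -91.0]
force: [-2.1, 7.8, -1.0]
opening: 0.0261
```

```bash
python3 -c "
from plant import sensors
o=sensors.get_obs();print(o['tool_pos'],o['orientation'],o['force'],o['moment'])"
```

```text
[0.4932773  0.04483547 0.08186556] [-1.79960624e+02  8.17509608e-02 -9.10429305e+01] [-2.14831654  7.79428855 -0.95961534] [ 2.87856559  0.78757745 -0.02683561]
```

Request:
move_arm(commands=[[1.5,0.01,0.01,0,0,0,0],[1.5,0.02,0.01,0,0,0,0],[1.5,0.03,0.01,0,0,0,0],[1.5,0.04,0.01,0,0,0,0],[1.5,0.04,0.01,0,0,0,0],[1.5,0.04,0.01,0,0,0,0],[1.5,0.04,0.01,0,0,0,0],[1.5,0.04,0.01,0,0,0,0]])

```text
clock: 46.3
tool_pos: [0.4933, 0.0448, 0.0819]
orientation: [-179.9, 0.1, -91.0]
force: [-3.1, 10.4, 0.1]
opening: 0.0261
```

```bash
python3 look.py 14
python3 - <<'E'
from h import *
q=load("top14");f=q["frame"][:,:,::-1]
cv2.imwrite("pics/t14.png",cv2.resize(f[175:225,215:275],None,fx=12,fy=12,interpolation=cv2.INTER_LANCZOS4))
E
```

```text
{'tool_pos': [0.4933, 0.0448, 0.0819], 'orientation': [-179.9465, 0.1102, -91.0446], 'force': [-2.0297, 9.5664, -1.377], 'moment': [3.5725, 0.9065, 0.0117]} 46.4 0.02584491039604721
```

View pics/t14.png

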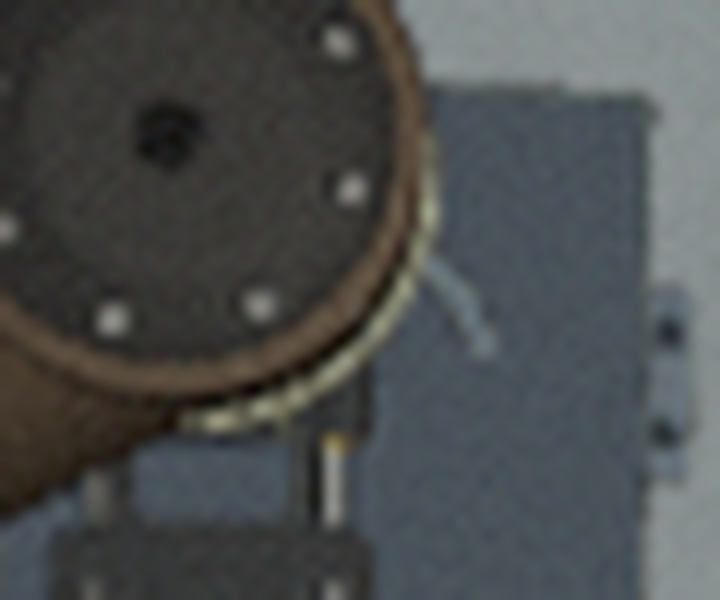

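View pics/scene14.png

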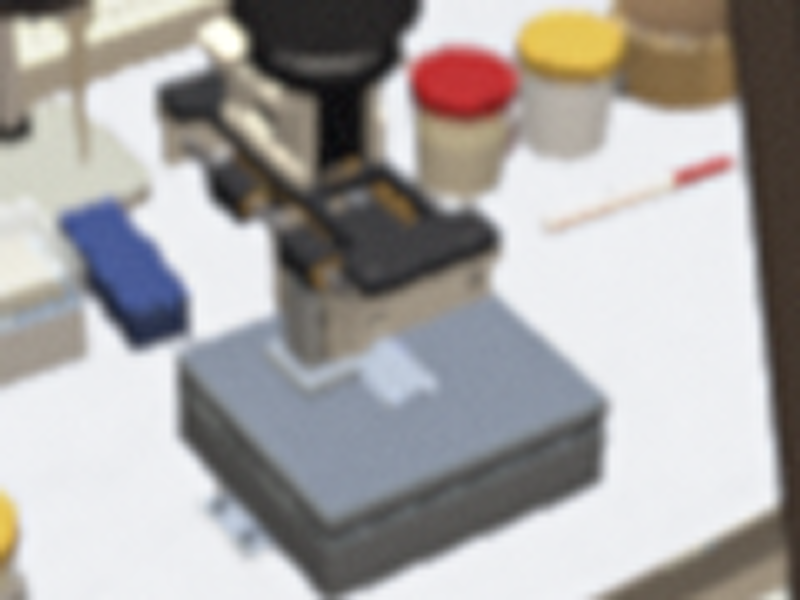

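Firm push reached: Fy ≈ 9.6–10.4 N, held steady. The top view shows the tip at (487,350), about 41 mm out, and the pin stands level in the scene view. Now I'll ease the push off to light contact, settle the foot on the lid, and check before opening.

Request:
move_arm(commands=[[1.5,-0.04,0,0,0,0,0],[1.5,-0.08,0,0.01,0,0,0],[1.5,-0.12,0,0.02,0,0,0],[1.5,-0.12,0,0.03,0,0,0],[1.5,-0.12,0,0.03,0,0,0],[1.5,-0.12,0,0.03,0,0,0],[1.5,-0.12,0,0.03,0,0,0],[1.5,-0.12,0,0.03,0,0,0]])

```text
clock: 47.4
tool_pos: [0.4932, 0.0449, 0.0817]
orientation: [-180.0, 0.0, -91.0]
force: [-1.3, 5.2, 1.4]
opening: 0.0258
```

```bash
python3 -c "
from plant import sensors
o=sensors.get_obs();print(o['tool_pos'],o['orientation'],o['force'],o['moment'])"
```

```text
[0.49324111 0.04487046 0.08172565] [-1.79962651e+02  2.62034642e-02 -9.10318130e+01] [-1.34661306  5.17742006  1.42873861] [ 1.85396025  0.45436329 -0.01133037]
```

Still 5 N on the collar and the foot is now resting on the lid. I'll ease off 0.6 mm more and open the fingers.

Request:
move_arm(commands=[[1.5,-0.04,0,0,0,0,0],[1.5,-0.07,0,0,0,0,0],[1.5,-0.07,0,0,0,0,0],[2.8,-0.07,0,0,0,0,0],[3.5,-0.07,0,0,0,0,0],[4.5,-0.07,0,0,0,0,0],[5,-0.07,0,0,0,0,0],[5,-0.07,0,0,0,0,0]])

```text
clock: 48.4
tool_pos: [0.4929, 0.0453, 0.0815]
orientation: [180.0, -0.0, -91.0]
force: [-0.2, 1.0, 0.1]
opening: 0.0496
```

```bash
python3 -c "
from plant import sensors
o=sensors.get_obs();print(o['tool_pos'],o['orientation'],o['force'],o['moment'],o['opening'])"
```

```text
[0.49289106 0.04530073 0.0814656 ] [ 1.79992688e+02 -3.49063799e-03 -9.10319433e+01] [-0.23649071  1.03083891  0.11738053] [ 0.05370024  0.12315971 -0.10357856] 0.04961818237964665
```

Released at 49.6 mm opening with zero load. Lifting straight up.

Request:
move_arm(commands=[[5,0,0,-1,0,0,0],[5,0,0,-2.5,0,0,0],[5,0,0,-5,0,0,0],[5,0,0,-8,0,0,0],[5,0,0,-11,0,0,0],[5,0,0,-14,0,0,0],[5,-6,0,-15,0,0,0],[5,-11,0,-15,0,0,0]])

```text
clock: 49.4
tool_pos: [0.4956, 0.1567, 0.2344]
orientation: [-179.8, 0.1, -91.1]
force: [0.8, -0.3, -0.4]
opening: 0.0503
```

Request:
move_arm(commands=[[5,-5,0,0,0,0,0],[5,-10,0,0,0,0,0],[5,-13,0,0,0,0,0],[5,-13,0,0,0,0,0],[5,-13,0,0,0,0,0],[5,-13,0,0,0,0,0],[5,-13,0,0,0,0,0],[5,-13,0,0,0,0,0]])

```text
clock: 50.4
tool_pos: [0.4974, 0.2848, 0.2317]
orientation: [-180.0, 0.0, -91.1]
force: [-1.3, -0.0, -0.8]
opening: 0.0501
```

```bash
python3 look.py 15
python3 - <<'E'
from h import *
q=load("top15");f=q["frame"][:,:,::-1]
cv2.imwrite("pics/t15.png",cv2.resize(f[175:225,215:275],None,fx=12,fy=12,interpolation=cv2.INTER_LANCZOS4))
E
```

```text
{'tool_pos': [0.4973, 0.285, 0.2316], 'orientation': [-179.9952, 0.0055, -91.0524], 'force': [0.0539, 0.0115, -0.6392], 'moment': [0.0254, 0.1125, 0.0123]} 50.5 0.05009800398188791
```

View pics/t15.png

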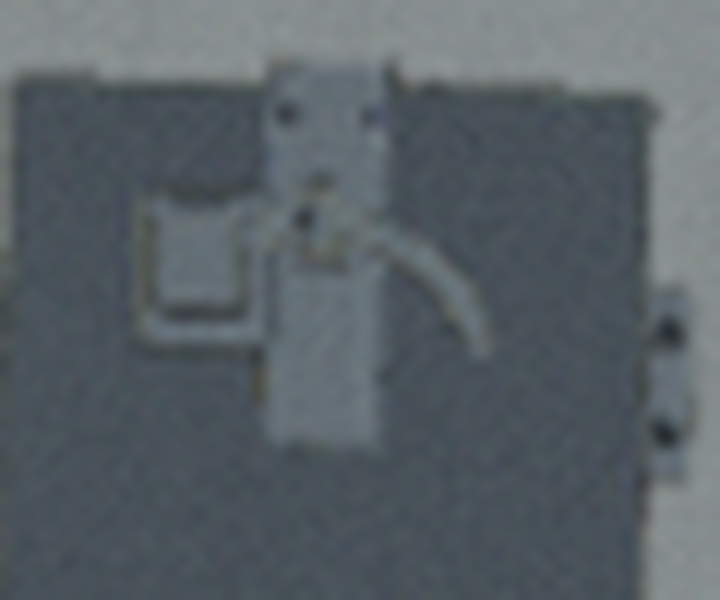

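View pics/scene15.png

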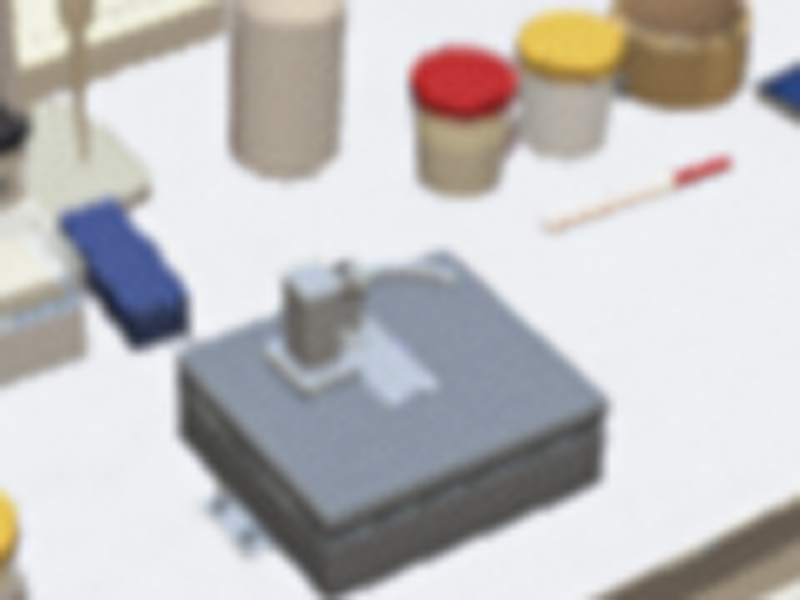

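The top view shows the pin standing free. The grip is at (200,255), the collar at (305,220) right against the eye at (322,225), and the tip at (487,350), unchanged since the push. The scene view shows it upright on the lid with the gripper clear. The pen, cups and notebook look untouched where visible. Handing in.

```bash
python3 -c "
from plant import job
print(job.close_job())"
```

```text
the job is handed in; nothing more can be done
None
```

I threaded the pin through the eye along its arc until the collar met it, pressed it home, released it, and handed the job in at about 50.5 s. No verdict was reported.

**Force:** I felt the collar about 1° from where the pin lines up with the box and pressed it at 9.6–10.4 N, then eased off to light contact before opening. While the pin was threading, the wrist sensor read at most about 5.5 N from side rubs, and the peak at the collar was about 11 N. These are readings at the end of each call, so brief peaks in between were not seen.

**Last checks:**
- **Pin:** after release the pictures show it upright on the lid with the collar against the eye. The tip is about 41 mm out on the far side, in the same place as during the push.
- **Surroundings:** the gripper is clear and reads no load. I compared bystanders only by eye: the marker and notebook edge look unmoved, but I did not measure them, and the cup, timer and forceps were outside or only at the edge of the last pictures.

**What disagreed:**
- **Scene camera:** it was off from the top camera by about 2 px, and from the arm by about 3–4 px. Its suggestion that the pin sat about 10 mm too high in the hand was wrong; touching the lid showed the height was as planned.
- **Vision-based centring:** my estimate for the hole was about 1.5 mm off in x, and I corrected it by feel.
- **Lid touch:** the touch that found the lid reached 23 N, on the lid and not on the eye.

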